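# Load the compression rig's sticking sample carriage

### The arm

A 6-joint arm with a two-finger parallel gripper is mounted at the origin on the work surface. World frame = base frame: x ahead of the robot, y to its left, z up, the work surface at z = 0. Lengths are in m, angles in rad, forces in N, time in s.
With the tool pointing down it reaches from about 0.3 to 0.875 m from the base axis. Payload 6.4 kg.
Tool frame: the origin (TCP) lies between the finger pads; the fingertips stand tip_extent ahead of it and the grasp point (between the pads) lies 5 mm behind it (tip_extent is the distance from the TCP to the fingertips, in m); z points along the fingers, y is the direction in which the jaws open and shut (so a half turn about z gives the same grasp; the last joint's range is limited). The gripper opens to 85 mm and grips with 20 to 120 N. Pads are 22 mm wide; open, the fingers measure 114 mm over their backs; the gripper's body (76 mm by 85 mm) begins 54 mm behind the grasp point. The pads swing forward as they close: fully open they stand 13 mm farther back than shut.
Start: joints at [-1.336, 0.181, 1.607, -0, 1.354, -0.206], TCP at [0.245, -0.52, 0.245] pointing down, gripper open.
Joint ranges: [-2.99, 2.99], [-0.89, 2.07], [0.3, 2.58], [-1.14, 4.28], [0, 2.63], [-3.12, 3.12]. Speed limits (rad/s): [2.57, 2.57, 3.01, 3.14, 3.14, 3.14].

### API

Orientations are given as a unit quaternion [w, x, y, z].
In Python, from bench import * gives the robot as it stands.
- The arm moves only by the shell command python3 -m jog 'ROWS'. ROWS is JSON, a list of rows, each a list of 3 entries, a list of its own where there are three numbers: the shift along the tool's x, y, z in mm, then the turn, a rotation vector about the tool's x, y, z in rad, then the opening, from 0 (shut) to 1 (fully open). A call has 1 to 20 rows; each row is the pose to reach, as a shift and turn from the pose measured when the call began, along the tool's axes at that moment; what a row does not reach only later rows make up. A row lasts 1/12 s, in which the tool goes at most 41.7 mm and 7.16 degrees, less where a joint would pass 70% of its speed; a pose out of reach is approached as far as the arm can. A call with a gripper value outside its range is refused whole. The fingers move at their own pace and stop on an object; the grip force is fixed at half the most. Time passes only in rows, so rows that repeat a pose let the fingers close. It gives the time, the measured TCP pose, the force and the opening at its end, in the units of the state.
- get_obs(): the state, without advancing time (a new reading comes with each control period).
- camera(name): name is "scene" or "top"; returns (picture, depth): 420x560x3 uint8, red, green, blue; 420x560 float32, m along the optical axis (not along the pixel's ray), 0 where there is no reading.
- get_calibration(name): a dict with "fx", "fy", "cx", "cy" (pixels), "k1" (the pictures are not rectified: a ray, as slopes to the right and down, at radius r is drawn at 1 + k1 r^2 times it, then the intrinsics apply), "world_from_camera" (4x4, takes a point from camera to world coordinates). Camera axes: x right, y down, z forward; pixel columns grow to the right and rows downward; lengths in m; the calibration is good to about 2 mm. A picture is of the moment at which its call begins. get_calibration takes no time and is no camera call.
- hand_in(): hands the job in, once; it reports no verdict.
The state is a dict: "time_s": time; "q": joint angles; "dq": joint speeds; "joint_efforts": joint torques, N m; "eef_pos": TCP position; "eef_rot": TCP orientation; "wrist_force": force on the tool from outside, world axes, zero at the start; "torque": the same for the moment, N m; "opening": opening from 0.0 (shut) to 1.0 (fully open).
Only numpy, scipy, OpenCV 4.12 (cv2) and the standard library are available. Lean on these libraries where they do the work, as an engineer would, in place of code of your own. Each camera call takes 0.05 s, during which the arm holds its last target.

### The job

Get the compression rig ready for its next batch: put the crushed red brick half that is left on the sample carriage into the galvanised bin, and stand every fallen mortar prism on end on the carriage's deck while the carriage is still parked outside. Then push the carriage, which sticks at first, along its rail until it breaks free and on to the hidden end stop, fully home, without slamming it and with all the prisms still standing on it. Leave the stopwatch, steel disc, aluminium cone and brush where they are.

Things in the scene. Friction and masses are not known exactly. Their poses are not given: they have to be found in the camera images.
- prism1: mortar test prism, grey, square bar 110 x 40 x 40 mm with a thin blue band round it near one end, about 0.42 kg; origin at its centre, its own x axis along its length; lies on its side on the bench at first (centre 20 mm up). Either end may be up. May be absent.
- prism2: mortar test prism, grey, square bar 110 x 40 x 40 mm with a thin red band round it near one end, about 0.42 kg; origin at its centre, its own x axis along its length; lies on its side on the bench at first (centre 20 mm up). Either end may be up. May be absent.
- prism3: mortar test prism, grey, square bar 110 x 40 x 40 mm with a thin green band round it near one end, about 0.42 kg; origin at its centre, its own x axis along its length; lies on its side on the bench at first (centre 20 mm up). Either end may be up. May be absent.
- prism4: mortar test prism, grey, square bar 110 x 40 x 40 mm with a thin yellow band round it near one end, about 0.42 kg; origin at its centre, its own x axis along its length; lies on its side on the bench at first (centre 20 mm up). Either end may be up. May be absent.
- brick: crushed half of a red brick, lying on the carriage deck at first, about 0.55 kg; its whole part is a block 75 mm (own x, from -47 to +28) x 62 mm (own y) x 55 mm high, with broken lumps to x = +46; origin 27.5 mm above its underside, midway across its width
- deck (a point): centre of the top of the carriage's flat aluminium deck (55 mm above the bench; 130 mm along own x, 300 mm along own y). Own y is the direction in which the carriage is pushed, towards and into the blue rig; z up. The rig is tall: seen from this point as parked at travel 0, its blue head hangs over the rail from 280 mm ahead (own y) on, 218 mm and more above the bench, and its housing, 170 mm wide and 350 mm high, stands from 350 to 520 mm ahead; keep the arm clear of both
- push_plate (a point): middle of the outer (-y of the deck frame) face of the yellow upright push plate at the carriage's outer end, 100 mm above the bench; the plate is 90 mm wide (deck x), 12 mm thick and reaches from 38 to 120 mm above the bench. Its inner face is 29 mm clear of the deck's end. Push here with shut fingers along deck +y
- carriage (a joint): travel of the carriage along its rail, m: starts between 0 and 0.02 (parked outside), grows as it is pushed towards the rig. Up to a reading of about 0.06 grit holds it back with 9 to 16 N; there it breaks free and then runs with 1 to 3 N. The end stop, hidden in the blue housing, is felt as a sharp rise of force, at about 0.20; the carriage stays where it is left
- bin: galvanised open bin 180 x 180 mm, walls 4 mm, tipped 8 degrees in a fixed cradle; origin on the bench under its middle; its rim is 110 to 137 mm above the bench, its inner floor about 30 mm up
- bin_mid (a point): point in the middle of the bin's inside, 60 mm above the bench
- stopwatch: green plastic stopwatch 62 mm across, 20 mm high, lying among the prisms; origin under its centre; leave alone
- disc: dark grey steel platen disc 100 mm across, 25 mm high, origin under its centre; leave alone
- cone: aluminium cone 90 mm across the foot, 120 mm high, standing, origin under its centre; leave alone
- brush: wooden-handled brush lying on the right of the bench; leave alone
Things that resemble listed ones, but are neither listed nor needed, are in the scene too. What is shaped like the prism1 but pink or purple is not meant.

How it is judged:
On the way, in this order (a step that is already met when the one before it is completed fails the run):
1. the brick half is in the bin and every prism stands on end on the deck, the carriage still parked outside (horizontal distance between brick and bin_mid below 0.09 m and height (world z) of brick below 0.105 m and angle between the x axis of each of prism1, prism2, prism3, prism4 and the z axis of deck, either way round below 0.12 rad and x of prism1 in the frame of deck between -0.06 and 0.06 m and y of prism1 in the frame of deck between -0.145 and 0.145 m and z of prism1 in the frame of deck between 0.049 and 0.061 m and x of prism2 in the frame of deck between -0.06 and 0.06 m and y of prism2 in the frame of deck between -0.145 and 0.145 m and z of prism2 in the frame of deck between 0.049 and 0.061 m and x of prism3 in the frame of deck between -0.06 and 0.06 m and y of prism3 in the frame of deck between -0.145 and 0.145 m and z of prism3 in the frame of deck between 0.049 and 0.061 m and x of prism4 in the frame of deck between -0.06 and 0.06 m and y of prism4 in the frame of deck between -0.145 and 0.145 m and z of prism4 in the frame of deck between 0.049 and 0.061 m and value of joint carriage below 0.1 m), for 0.3 s.
2. the carriage is home against its end stop (value of joint carriage above 0.195 m), for 0.2 s.
At the end, for the whole second after the job is handed in: The carriage is home (travel over 195 mm); every prism present stands on end on the deck (within 7 degrees, its middle within 60 mm of the deck's centre across and 145 mm along), at rest; the brick half lies in the bin (within 90 mm of its middle, below the rim) (horizontal distance between brick and bin_mid below 0.09 m and height (world z) of brick below 0.105 m and angle between the x axis of each of prism1, prism2, prism3, prism4 and the z axis of deck, either way round below 0.12 rad and x of prism1 in the frame of deck between -0.06 and 0.06 m and y of prism1 in the frame of deck between -0.145 and 0.145 m and z of prism1 in the frame of deck between 0.049 and 0.061 m and x of prism2 in the frame of deck between -0.06 and 0.06 m and y of prism2 in the frame of deck between -0.145 and 0.145 m and z of prism2 in the frame of deck between 0.049 and 0.061 m and x of prism3 in the frame of deck between -0.06 and 0.06 m and y of prism3 in the frame of deck between -0.145 and 0.145 m and z of prism3 in the frame of deck between 0.049 and 0.061 m and x of prism4 in the frame of deck between -0.06 and 0.06 m and y of prism4 in the frame of deck between -0.145 and 0.145 m and z of prism4 in the frame of deck between 0.049 and 0.061 m and linear speed of each of prism1, prism2, prism3, prism4, brick below 0.03 m/s and value of joint carriage above 0.195 m); the robot touches nothing.
It fails at once if the carriage slams into its end stop (faster than 0.15 m/s) (value of joint carriage above 0.185 m and velocity of joint carriage above 0.15 m/s).
It fails at once if a bystander is shifted by more than 50 mm (distance of any of stopwatch, disc, cone, brush from where it was at the start of the episode above 0.05 m).
Of prism1, prism2, prism3, prism4 only 2 to 4 are there at a start; the rules pass over those that are not, and their reading is None.
At some moment in a run one of brick may be knocked a few centimetres aside while the robot is not near it.
Once in a run the grip may slacken for a moment while it holds something.
It also fails if it takes over 210 s, if anything falls off the work surface, if the arm or the gripper's body presses on something with over 40 N, if the wrist force passes 120 N, or if a joint passes its speed limit or range.

## Working session

There is one attempt and no reset: what is moved stays moved. The work goes in short steps, Python scripts to look and compute and a shell command to move; the robot and the scene stay as the last step left them, time stands still between calls to the robot, and variables do not carry over. Pictures are saved under pics/ and viewed, and the job is handed in when it is done.

```bash
ls; mkdir -p pics
python3 - <<'E'
from bench import *
import cv2,numpy as np
o=get_obs();print({k:(np.round(v,3).tolist()) for k,v in o.items()})
for n in("scene","top"):
    p,d=camera(n);cv2.imwrite(f"pics/{n}0.png",p[:,:,::-1]);np.save(f"{n}_d.npy",d)
    c=get_calibration(n);print(n,{k:np.round(v,4).tolist() for k,v in c.items()})
E
```

```text
pics
{'time_s': 0.0, 'q': [-1.336, 0.182, 1.608, -0.0, 1.354, -0.206], 'dq': [0.002, -0.001, 0.002, 0.0, 0.001, 0.0], 'joint_efforts': [0.001, -44.487, -35.134, -0.0, 0.009, 0.0], 'eef_pos': [0.245, -0.52, 0.244], 'eef_rot': [-0.001, 0.976, 0.219, -0.0], 'wrist_force': [-0.575, -0.234, 0.283], 'torque': [-0.009, 0.009, 0.031], 'opening': 0.998}
scene {'fx': 452.7912, 'fy': 452.7912, 'cx': 282.5973, 'cy': 203.5998, 'k1': -0.0783, 'world_from_camera': [[-0.7052, 0.4914, -0.5112, 1.2714], [0.709, 0.4832, -0.5137, 0.6146], [-0.0054, -0.7246, -0.6891, 1.0931], [0.0, 0.0, 0.0, 1.0]]}
top {'fx': 454.7522, 'fy': 454.7522, 'cx': 281.8333, 'cy': 213.5101, 'k1': -0.0088, 'world_from_camera': [[-0.0186, -0.9928, 0.118, 0.4181], [-0.9998, 0.0171, -0.0144, -0.0979], [0.0122, -0.1182, -0.9929, 1.2576], [0.0, 0.0, 0.0, 1.0]]}
```

View pics/scene0.png

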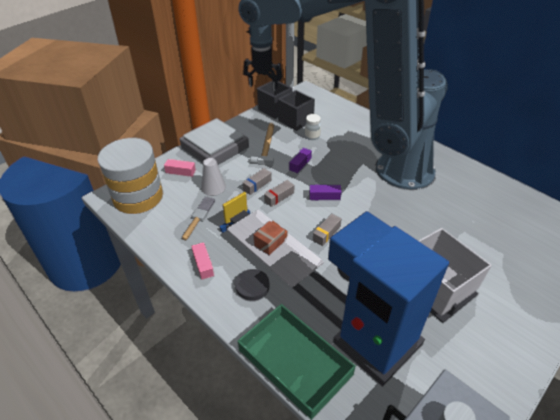

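View pics/top0.png

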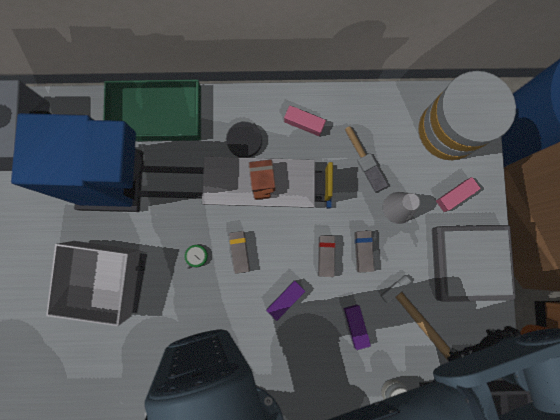

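The top view shows grey prisms with a blue band at (365,250), a red band at (327,255) and a yellow band at (238,252). Pink and purple bars are decoys. The brick is at (262,179), the push plate at (329,184), the bin at (95,283) and the stopwatch at (196,257). Next I'll enlarge the prisms and measure.

```bash
cat > h.py <<'E'
from bench import *
import cv2,numpy as np
def K(c): return np.array([[c["fx"],0,c["cx"]],[0,c["fy"],c["cy"]],[0,0,1]])
def ray(n,px):
    c=get_calibration(n);px=np.array(px,float).reshape(-1,1,2)
    u=cv2.undistortPoints(px,K(c),np.array([c["k1"],0,0,0,0])).reshape(-1,2)
    W=np.array(c["world_from_camera"]);d=np.c_[u,np.ones(len(u))]@W[:3,:3].T
    return W[:3,3],d
def plane(n,px,z):
    o,d=ray(n,px);return o+d*((z-o[2])/d[:,2])[:,None]
def cloud(n,d):
    H,Wd=d.shape;px=np.stack(np.meshgrid(np.arange(Wd),np.arange(H)),-1).reshape(-1,2)
    o,r=ray(n,px);return (o+r*d.reshape(-1,1)).reshape(H,Wd,3)
def crop(n,p,x0,y0,x1,y1,f,name):
    cv2.imwrite(f"pics/{name}.png",cv2.resize(p[y0:y1,x0:x1,::-1],None,fx=f,fy=f,interpolation=cv2.INTER_CUBIC))
E
python3 - <<'E'
from h import *
p=cv2.imread("pics/top0.png")[:,:,::-1]
crop("top",p,180,130,400,290,3.6,"crop0")
d=np.load("top_d.npy");C=cloud("top",d)
z=C[:,:,2]
def blob(x0,y0,x1,y1,lo,hi):
    m=np.zeros(z.shape,bool);m[y0:y1,x0:x1]=(z[y0:y1,x0:x1]>lo)&(z[y0:y1,x0:x1]<hi)
    P=C[m];r=cv2.minAreaRect((P[:,:2]*1000).astype(np.float32))
    print(len(P),np.round(P[:,2].mean(),4),np.round(r[0],1),np.round(r[1],1),round(r[2],1), np.round(np.median(P,0),4))
print("blue");blob(345,215,385,285,.025,.06)
print("red");blob(310,225,344,285,.025,.06)
print("yel");blob(220,225,258,285,.025,.06)
print("brick");blob(240,150,285,205,.085,.15)
print("deck");blob(190,145,322,215,.045,.065)
print("plate");blob(318,150,340,215,.105,.14)
print("watch");blob(175,235,215,275,.012,.04)
print("bin");blob(30,225,160,340,.095,.15)
print("disc");blob(220,115,270,165,.017,.04)
print("cone");blob(380,180,430,230,.03,.2)
print("purple");blob(255,270,310,325,.025,.06);blob(335,300,380,355,.025,.06)
E
```

```text
blue
642 0.0391 [ 458.2 -335.5] [108.8  41.7] 1.6 [ 0.4578 -0.3346  0.0394]
red
628 0.0394 [ 446.8 -232.7] [ 40.9 107.6] 87.2 [ 0.4468 -0.2322  0.0394]
yel
626 0.0393 [462.2   2.8] [109.7  40.4] 7.5 [0.4614 0.003  0.0393]
brick
821 0.1069 [647.9 -64.3] [93.7 61.9] 6.0 [ 0.6491 -0.0641  0.1089]
deck
4628 0.0545 [649.  -62.9] [320.1 131.3] 87.6 [ 0.6452 -0.0415  0.0545]
plate
186 0.1175 [ 640.1 -238.1] [12.8 89.6] 87.2 [ 0.6402 -0.2372  0.1184]
watch
414 0.0178 [454.8 121.7] [57.9 60.2] 3.7 [0.4537 0.1219 0.018 ]
bin
1370 0.1141 [387.6 369.3] [184.6 185.1] 80.8 [0.4049 0.3851 0.1122]
disc
988 0.0245 [777.  -12.1] [98.4 99.4] 68.5 [ 0.7758 -0.0118  0.0246]
cone
724 0.0871 [ 574.7 -433.4] [77.7 62.1] 29.4 [ 0.5725 -0.4271  0.0917]
purple
659 0.039 [ 331.6 -119.5] [ 40.8 109.9] 44.3 [ 0.3324 -0.1195  0.039 ]
682 0.039 [ 258.5 -308.5] [111.   40.7] 13.6 [ 0.259  -0.3076  0.0391]
```

View pics/crop0.png

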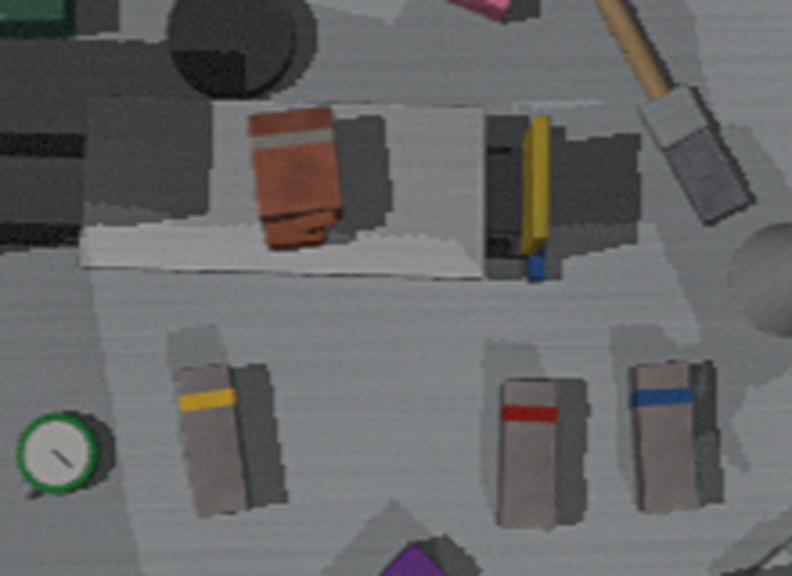

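Three prisms are present: blue (prism1), red (prism2) and yellow (prism4). I saw no green-banded one. The pink bars at (305,121) and (460,194) and the purple bars at (285,300) and (357,327) are decoys by colour. The brick's broken lumps point toward the robot. Next I'll measure the deck, bin and brick frames and check tip_extent.

```bash
cat >> h.py <<'E'
from scipy.spatial.transform import Rotation as Ro
def pose():
    o=get_obs();q=o["eef_rot"];return np.array(o["eef_pos"]),Ro.from_quat([q[1],q[2],q[3],q[0]]),o
def to(pos,R):
    """row (shift mm, turn rad) from present pose to pos,R"""
    p,Rc,o=pose()
    s=Rc.inv().apply(np.array(pos)-p)*1000;t=(Rc.inv()*R).as_rotvec()
    print("row",np.round(s,0).tolist(),np.round(t,3).tolist());return s,t
def RT(zdir,ydir):
    z=np.array(zdir,float);z/=np.linalg.norm(z);y=np.array(ydir,float);y-=z*(y@z);y/=np.linalg.norm(y)
    return Ro.from_matrix(np.c_[np.cross(y,z),y,z])
def down(a): # tool down, tool x at world angle a deg
    a=np.radians(a);return RT([0,0,-1],[np.sin(a),-np.cos(a),0])
E
python3 - <<'E'
from h import *
try: print(tip_extent)
except Exception as e: print(e)
import bench;print([n for n in dir(bench) if n[0]!='_'])
f=lambda x,y:(180+x/3.6,130+y/3.6)
print(np.round(plane("top",[f(485,105),f(485,277),f(82,266),f(86,97)],.055),4))
d=np.load("top_d.npy");C=cloud("top",d)
z=C[:,:,2];m=np.zeros(z.shape,bool);m[225:340,30:160]=z[225:340,30:160]>.1
P=C[m];print(P.min(0),P.max(0))
r=cv2.minAreaRect((P[:,:2]*1000).astype(np.float32));print(cv2.boxPoints(r))
m2=np.zeros(z.shape,bool);m2[240:320,55:130]=z[240:320,55:130]<.05;print(np.median(C[m2],0))
s,_=to([0.653,-0.0635,0.2],down(6))
E
```

```text
0.014
['MotionError', 'camera', 'get_calibration', 'get_obs', 'hand_in', 'tip_extent']
[[ 0.7075 -0.207   0.055 ]
 [ 0.5772 -0.2034  0.055 ]
 [ 0.5905  0.0949  0.055 ]
 [ 0.7183  0.0922  0.055 ]]
[ 0.28413062 -0.09787992  0.10000916] [0.48977751 0.47367124 1.25762467]
[[233.0097  -72.81674]
 [418.14697 -97.87991]
 [492.31238 449.96725]
 [307.1751  475.03043]]
[0.39472727 0.38834362 0.02623204]
row [563.0, -238.0, 45.0] [-0.002, -0.0, 0.336]
```

```bash
python3 -m jog '[[[563,-238,45],[0,0,0.336],1],[[563,-238,45],[0,0,0.336],1],[[563,-238,45],[0,0,0.336],1],[[563,-238,45],[0,0,0.336],1],[[563,-238,45],[0,0,0.336],1],[[563,-238,45],[0,0,0.336],1],[[563,-238,45],[0,0,0.336],1],[[563,-238,45],[0,0,0.336],1],[[563,-238,45],[0,0,0.336],1],[[563,-238,45],[0,0,0.336],1],[[563,-238,45],[0,0,0.336],1],[[563,-238,45],[0,0,0.336],1],[[563,-238,45],[0,0,0.336],1],[[563,-238,45],[0,0,0.336],1],[[563,-238,45],[0,0,0.336],1],[[563,-238,45],[0,0,0.336],1],[[563,-238,45],[0,0,0.336],1],[[563,-238,45],[0,0,0.336],1],[[563,-238,45],[0,0,0.336],1],[[563,-238,45],[0,0,0.336],1]]'
python3 - <<'E'
from h import *
p,R,o=pose();print(p,R.as_matrix().round(3).tolist(),np.round(o["q"],3),o["time_s"])
pi,d=camera("top");crop("t",pi,180,110,360,230,4,"b1")
pi,d=camera("scene");crop("t",pi,180,160,380,310,4,"b2")
E
```

```text
time_s: 1.77
eef_pos: [0.6523, -0.0653, 0.2002]
eef_rot: [-0.001, 0.999, 0.052, -0.0]
wrist_force: [-0.4, -0.2, 1.2]
opening: 0.999
[ 0.65229218 -0.06525672  0.2001749 ] [[0.995, 0.103, -0.0], [0.103, -0.995, 0.001], [-0.0, -0.001, -1.0]] [-2.810e-01  3.960e-01  1.431e+00  1.000e-03  1.316e+00  1.186e+00] 1.7667
```

View pics/b2.png

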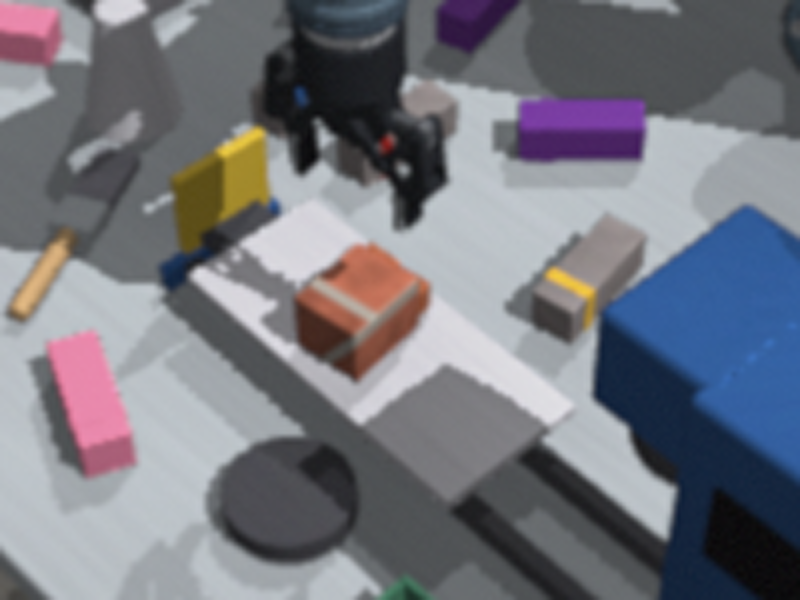

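View pics/b1.png

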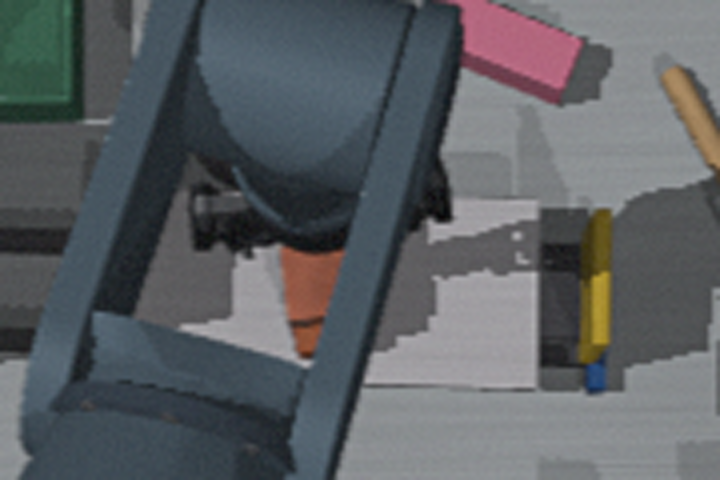

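The brick is at scene (270,237), unchanged, and the gripper is above it with the jaws spanning its 62 mm width. Next I'll descend and grip.

```bash
python3 -m jog '[[[0,0,30],[0,0,0],1],[[1,-1,60],[0,0,0],1],[[1,-2,90],[0,0,0],1],[[1,-2,120],[0,0,0],1],[[1,-2,120],[0,0,0],1],[[1,-2,120],[0,0,0],0],[[1,-2,120],[0,0,0],0],[[1,-2,120],[0,0,0],0],[[1,-2,120],[0,0,0],0],[[1,-2,120],[0,0,0],0],[[1,-2,120],[0,0,0],0],[[1,-2,120],[0,0,0],0]]'
python3 -m jog '[[[0,0,-20],[0,0,0],0],[[0,0,-60],[0,0,0],0],[[0,0,-100],[0,0,0],0],[[0,0,-150],[0,0,0],0],[[0,0,-150],[0,0,0],0],[[0,0,-150],[0,0,0],0],[[0,0,-150],[0,0,0],0]]'
python3 - <<'E'
from h import *
pi,d=camera("scene");crop("t",pi,180,120,380,270,4,"b3")
to([0.395,0.382,0.23],down(8))
E
```

```text
time_s: 2.87
eef_pos: [0.6548, -0.0636, 0.0829]
eef_rot: [0.0, 0.999, 0.051, 0.002]
wrist_force: [-1.4, -1.2, 6.3]
opening: 0.716
time_s: 3.45
eef_pos: [0.6537, -0.0633, 0.232]
eef_rot: [-0.0, 0.999, 0.052, 0.001]
wrist_force: [-1.3, 0.9, -4.9]
opening: 0.72
row [-211.0, -469.0, 1.0] [-0.001, 0.0, -0.037]
```

View pics/b3.png

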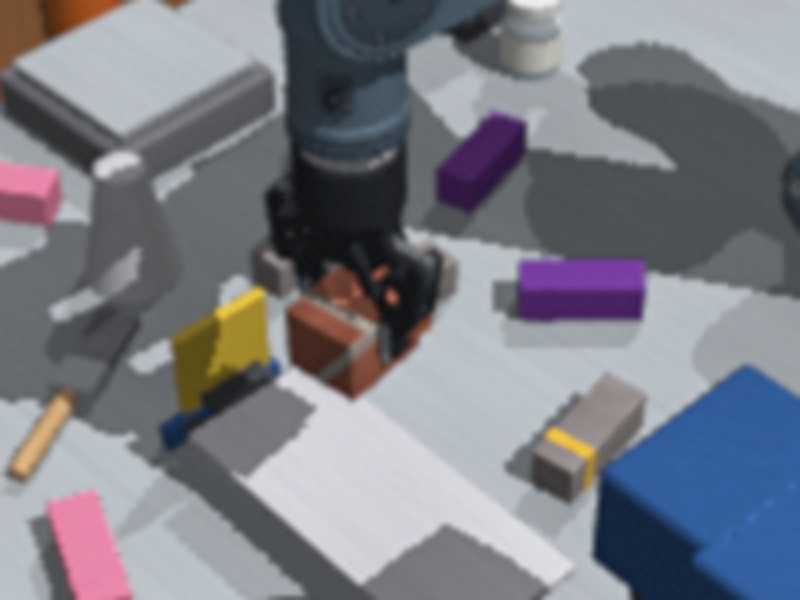

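The brick is held. I'll carry it to the bin by way of x≈0.45 to stay clear of the rig head.

```bash
python3 -m jog '[[[-40,0,0],[0,0,0],0],[[-80,0,0],[0,0,0],0],[[-120,0,0],[0,0,0],0],[[-160,-10,0],[0,0,0],0],[[-190,-40,0],[0,0,0],0],[[-200,-80,0],[0,0,0],0],[[-200,-120,0],[0,0,0],0],[[-205,-160,0],[0,0,0],0],[[-205,-200,0],[0,0,0],0],[[-210,-240,0],[0,0,-0.03],0],[[-211,-280,0],[0,0,-0.03],0],[[-211,-320,0],[0,0,-0.03],0],[[-211,-360,0],[0,0,-0.03],0],[[-211,-400,0],[0,0,-0.03],0],[[-211,-440,0],[0,0,-0.03],0],[[-211,-469,0],[0,0,-0.03],0],[[-211,-469,0],[0,0,-0.03],0],[[-211,-469,0],[0,0,-0.03],0],[[-211,-469,0],[0,0,-0.03],0]]'
python3 - <<'E'
from h import *
pi,d=camera("scene");crop("t",pi,330,150,530,300,4,"b4");pi,d=camera("top");crop("t",pi,20,210,180,330,4,"b5")
E
```

```text
time_s: 5.08
eef_pos: [0.3931, 0.3808, 0.2279]
eef_rot: [0.001, 0.998, 0.067, -0.003]
wrist_force: [0.4, -0.5, -5.9]
opening: 0.718
```

View pics/b4.png

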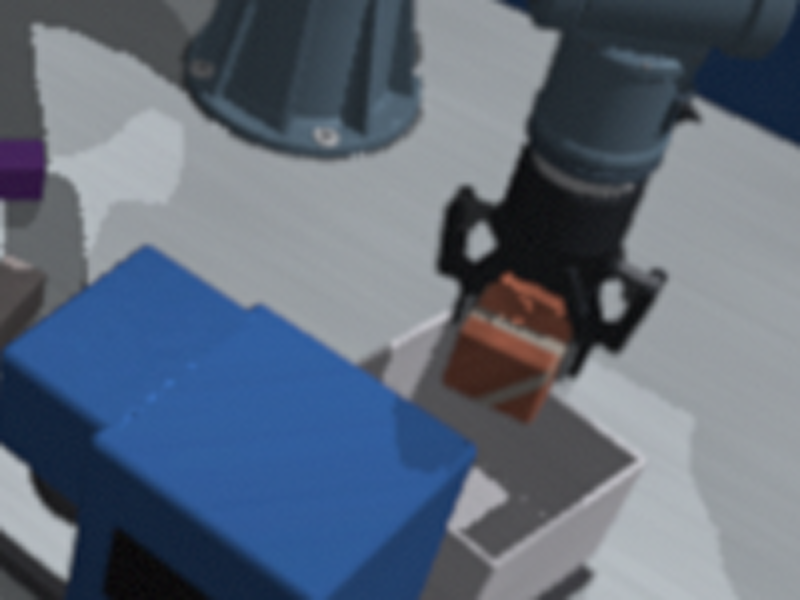

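View pics/b5.png

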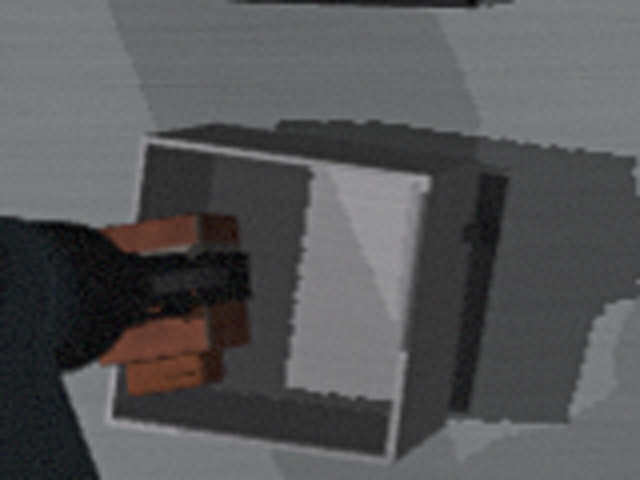

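Run:
```python
from h import *
print(plane("top",[(87.4,284.8)],.124),plane("top",[(56.7,245),(127,254.5),(118,324.5),(48,315)],.124))
```

```text
[[0.38471707 0.36657677 0.124     ]] [[0.48377596 0.44560447 0.124     ]
 [0.45721209 0.27103076 0.124     ]
 [0.28775813 0.2894083  0.124     ]
 [0.3135656  0.46023372 0.124     ]]
```

```bash
python3 -m jog '[[[-3,5,0],[0,0,0],0],[[-6,10,0],[0,0,0],0],[[-6,10,40],[0,0,0],0],[[-6,10,80],[0,0,0],0],[[-6,10,110],[0,0,0],0],[[-6,10,135],[0,0,0],0],[[-6,10,135],[0,0,0],0],[[-6,10,135],[0,0,0],0.9],[[-6,10,135],[0,0,0],0.9],[[-6,10,135],[0,0,0],0.9],[[-6,10,135],[0,0,0],0.9],[[-6,10,135],[0,0,0],0.9],[[-6,10,95],[0,0,0],0.9],[[-6,10,55],[0,0,0],0.9],[[-6,10,0],[0,0,0],0.9],[[-6,10,-40],[0,0,0],0.9],[[-6,10,-70],[0,0,0],0.9],[[-6,10,-70],[0,0,0],0.9]]'
python3 - <<'E'
from h import *
print(get_obs()["q"]);pi,d=camera("scene");crop("t",pi,330,150,530,300,4,"b6");
E
```

```text
time_s: 6.68
eef_pos: [0.3932, 0.372, 0.3104]
eef_rot: [-0.004, 0.998, 0.066, 0.006]
wrist_force: [0.9, -0.1, 0.9]
opening: 0.901
[5.37777716e-01 4.62171243e-02 1.62342955e+00 1.06121247e-03
 1.45731249e+00 1.97605332e+00]
```

View pics/b6.png

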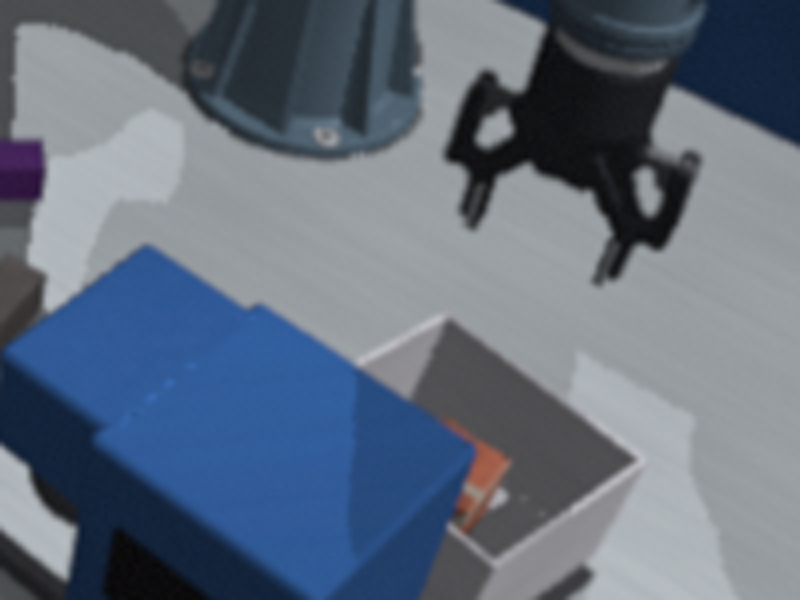

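The brick is in the bin, at about scene (450,270). Before gripping a prism I'll test which tool tilts the wrist can reach, in free air above the deck.

Run:
```python
from h import *
to([0.55,-0.10,0.34],down(92))
```

```text
row [95.0, 488.0, -35.0] [0.002, -0.011, -1.473]
```

```bash
python3 -m jog '[[[0,40,-20],[0,0,-0.1],0.9],[[10,80,-35],[0,0,-0.2],0.9],[[15,120,-35],[0,0,-0.3],0.9],[[20,160,-35],[0,0,-0.4],0.9],[[30,200,-35],[0,0,-0.5],0.9],[[40,240,-35],[0,0,-0.6],0.9],[[50,280,-35],[0,0,-0.7],0.9],[[60,320,-35],[0,0,-0.8],0.9],[[70,360,-35],[0,0,-0.9],0.9],[[80,400,-35],[0,0,-1.0],0.9],[[90,440,-35],[0,0,-1.1],0.9],[[95,470,-35],[0,0,-1.2],0.9],[[95,488,-35],[0,0,-1.3],0.9],[[95,488,-35],[0,0,-1.4],0.9],[[95,488,-35],[0,0,-1.47],0.9],[[95,488,-35],[0,0,-1.47],0.9]]'
python3 - <<'E'
from h import *
print(np.round(get_obs()["q"],3))
to([0.55,-0.10,0.34],RT([0,np.cos(np.radians(30)),-.5],[1,0,0]))
E
```

```text
time_s: 8.07
eef_pos: [0.55, -0.1006, 0.3386]
eef_rot: [0.0, 0.695, 0.719, 0.005]
wrist_force: [-0.4, 0.7, 1.1]
opening: 0.895
[-0.398  0.079  1.533  0.009  1.526 -0.431]
row [1.0, -0.0, -1.0] [-0.011, 1.041, 0.033]
```

```bash
python3 -m jog '[[[0,0,0],[0,0.1,0],0.9],[[0,0,0],[0,0.2,0],0.9],[[0,0,0],[0,0.3,0],0.9],[[0,0,0],[0,0.4,0],0.9],[[0,0,0],[0,0.5,0],0.9]]'
python3 - <<'E'
from h import *
p,R,o=pose();print(np.round(o["q"],3),p,R.as_matrix().round(2).tolist())
to([0.55,-0.10,0.34],RT([0,np.cos(np.radians(30)),-.5],[1,0,0]))
E
```

```text
time_s: 8.48
eef_pos: [0.5501, -0.1003, 0.3391]
eef_rot: [-0.179, 0.673, 0.695, 0.178]
wrist_force: [-0.4, 0.8, 0.1]
opening: 0.901
[-0.619  0.211  1.461  0.412  1.774 -0.63 ] [ 0.5500985  -0.10029893  0.33910407] [[-0.03, 1.0, -0.01], [0.87, 0.03, 0.49], [0.49, 0.01, -0.87]]
row [1.0, -0.0, -1.0] [-0.017, 0.537, 0.027]
```

```bash
python3 -m jog '[[[0,0,0],[0,0.1,0],0.9],[[0,0,0],[0,0.2,0],0.9],[[0,0,0],[0,0.3,0],0.9],[[0,0,0],[0,0.4,0],0.9],[[0,0,0],[0,0.53,0.02],0.9],[[0,0,0],[0,0.53,0.02],0.9],[[0,0,0],[0,0.53,0.02],0.9]]'
python3 - <<'E'
from h import *
p,R,o=pose();print(np.round(o["q"],3),p,R.as_matrix().round(2).tolist())
to([0.655,0.05,0.24],R)
pi,d=camera("scene");cv2.imwrite("pics/t1.png",pi[:,:,::-1])
E
```

```text
time_s: 9.07
eef_pos: [0.5497, -0.1005, 0.3369]
eef_rot: [-0.358, 0.611, 0.616, 0.345]
wrist_force: [1.0, 0.0, 0.1]
opening: 0.901
[-0.758  0.426  1.418  0.756  2.035 -0.685] [ 0.54968737 -0.10049283  0.33694309] [[0.0, 1.0, -0.02], [0.51, 0.02, 0.86], [0.86, -0.01, -0.51]]
row [-7.0, 109.0, 177.0] [0.0, 0.0, 0.0]
```

View pics/t1.png

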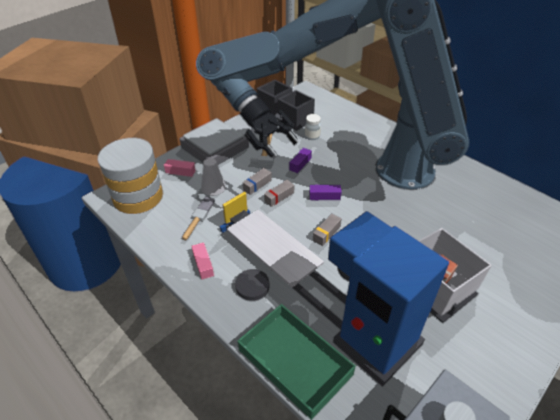

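The tilt works: the tool points along deck +y, 30° below horizontal, and joint 4 goes the right way. The plan is to grip each lying prism with the tool leaned 30°, 20 mm off its centre toward the end that goes up. After a 90° turn about the jaw axis the prism stands upright. I'll start with the yellow prism (prism4), whose band shows in the crop at (208,398).

```bash
cat >> h.py <<'E'
def Rpick(a):
    a=np.radians(a);u=np.array([np.cos(a),np.sin(a),0]);s,c=.5,np.sqrt(.75)
    return RT(-s*u-c*np.array([0,0,1]),[np.sin(a),-np.cos(a),0]),u
DK=np.array([.6484,-.0555,.055]);DY=np.array([.041,.999,0]);DX=np.array([.999,-.041,0])
def Rfin():
    return RT(np.sqrt(.75)*DY-np.array([0,0,.5]),DX)
E
python3 - <<'E'
from h import *
R,u=Rpick(7.5);C=np.array([.462,.003,.02])
T=C+.018*u;T[2]=.024
z=R.as_matrix()[:,2];print(T,T-.18*z)
to(T-.18*z,R)
E
```

```text
[0.47984601 0.00534947 0.024     ] [0.56907605 0.01709683 0.17988457]
row [-77.0, 22.0, 181.0] [-0.412, -1.248, 1.533]
```

```bash
python3 -m jog '[[[-20,0,0],[-0.04,-0.12,0.15],1],[[-20,0,0],[-0.08,-0.24,0.3],1],[[-20,0,0],[-0.12,-0.36,0.44],1],[[-20,0,0],[-0.16,-0.48,0.59],1],[[-20,0,0],[-0.2,-0.6,0.74],1],[[-20,0,0],[-0.24,-0.73,0.89],1],[[-20,0,0],[-0.28,-0.85,1.04],1],[[-20,0,0],[-0.32,-0.97,1.19],1],[[-20,0,0],[-0.36,-1.09,1.34],1],[[-20,0,0],[-0.4,-1.21,1.49],1],[[-20,0,0],[-0.412,-1.248,1.533],1],[[-20,0,0],[-0.412,-1.248,1.533],1],[[-20,0,0],[-0.412,-1.248,1.533],1],[[-20,0,0],[-0.412,-1.248,1.533],1],[[-20,0,0],[-0.412,-1.248,1.533],1],[[-20,0,0],[-0.412,-1.248,1.533],1],[[-20,0,0],[-0.412,-1.248,1.533],1],[[-20,0,0],[-0.412,-1.248,1.533],1]]'
python3 - <<'E'
from h import *
print(np.round(get_obs()["q"],3))
R,u=Rpick(7.5);C=np.array([.462,.003,.02])
T=C+.018*u;T[2]=.024
z=R.as_matrix()[:,2]
to(T-.18*z,R)
E
```

```text
time_s: 10.62
eef_pos: [0.5509, -0.1089, 0.3217]
eef_rot: [0.018, 0.964, 0.065, -0.257]
wrist_force: [0.3, 0.2, -0.5]
opening: 0.998
[-0.293  0.448  1.195 -0.227  1.97   1.105]
row [101.0, -123.0, 106.0] [0.003, -0.003, 0.003]
```

```bash
python3 -m jog '[[[20,-24,21],[0,0,0],1],[[40,-48,42],[0,0,0],1],[[60,-72,63],[0,0,0],1],[[80,-96,84],[0,0,0],1],[[101,-123,106],[0,0,0],1],[[101,-123,106],[0,0,0],1],[[101,-123,106],[0,0,0],1],[[101,-123,106],[0,0,0],1]]'
python3 - <<'E'
from h import *
print(np.round(get_obs()["q"],3))
R,u=Rpick(7.5);C=np.array([.462,.003,.02])
T=C+.018*u;T[2]=.024
to(T,R)
pi,d=camera("scene");crop("t",pi,230,130,430,280,4,"y1")
pi,d=camera("top");crop("t",pi,170,190,330,310,4,"y2")
E
```

```text
time_s: 11.28
eef_pos: [0.5696, 0.0169, 0.1812]
eef_rot: [0.018, 0.965, 0.066, -0.255]
wrist_force: [-0.5, -0.9, 0.0]
opening: 0.999
[-0.112  0.588  1.279 -0.125  1.777  1.329]
row [-1.0, -1.0, 181.0] [0.004, -0.006, 0.004]
```

View pics/y1.png

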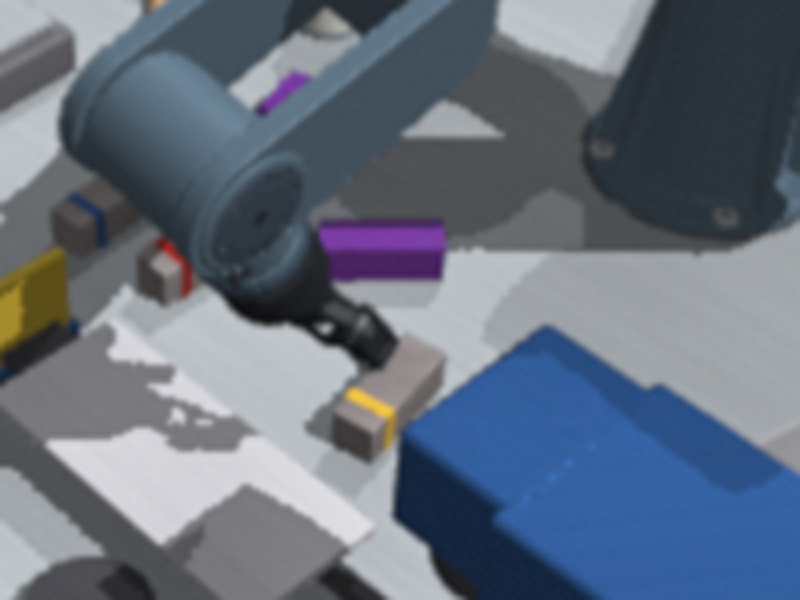

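View pics/y2.png

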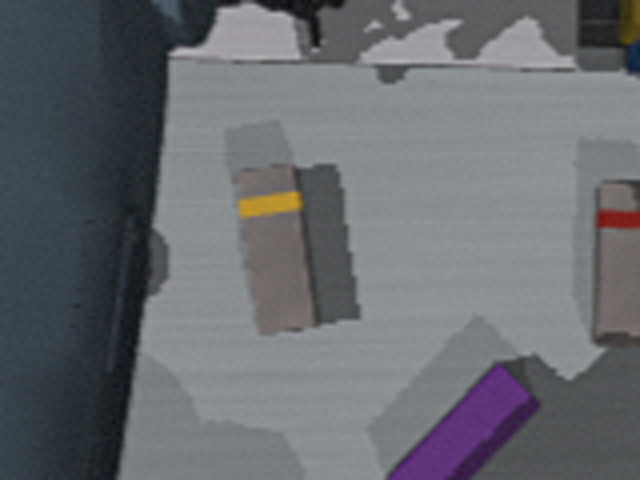

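The yellow prism is unmoved, at top (238,252), and the gripper is lined up. Next I'll advance along the tool axis and grip.

```bash
python3 -m jog '[[[0,0,35],[0,0,0],1],[[0,0,70],[0,0,0],1],[[-1,-1,105],[0,0,0],1],[[-1,-1,135],[0,0,0],1],[[-1,-1,160],[0,0,0],1],[[-1,-1,175],[0,0,0],1],[[-1,-1,181],[0,0,0],1],[[-1,-1,181],[0,0,0],1]]'
python3 -m jog '[[[0,0,0],[0,0,0],0],[[0,0,0],[0,0,0],0],[[0,0,0],[0,0,0],0],[[0,0,0],[0,0,0],0],[[0,0,0],[0,0,0],0],[[0,0,0],[0,0,0],0],[[0,0,0],[0,0,0],0]]'
python3 - <<'E'
from h import *
p,R,o=pose();print(R.as_matrix().round(3).tolist())
print("t",R.inv().apply(np.array([.462,.003,.02])-p))
pi,d=camera("scene");crop("t",pi,230,130,430,280,4,"y3")
E
```

```text
time_s: 12.05
eef_pos: [0.4804, 0.004, 0.0251]
eef_rot: [0.018, 0.965, 0.064, -0.255]
wrist_force: [0.4, 0.1, 0.3]
opening: 0.999
time_s: 12.63
eef_pos: [0.482, 0.0038, 0.0263]
eef_rot: [0.018, 0.965, 0.064, -0.253]
wrist_force: [2.5, -0.6, 4.8]
opening: 0.463
[[0.864, 0.133, -0.486], [0.115, -0.991, -0.067], [-0.491, 0.002, -0.871]]
t [-0.01424756 -0.00183464  0.01528101]
```

View pics/y3.png

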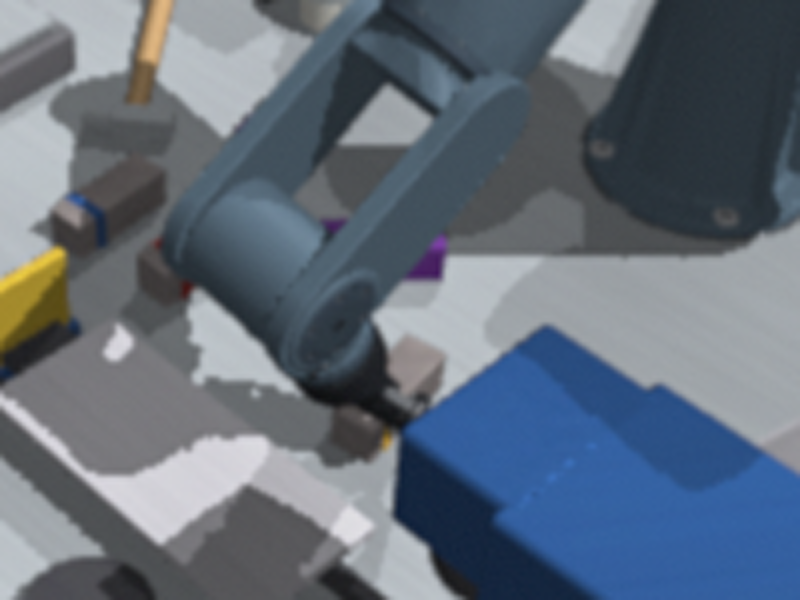

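Gripped: opening 0.463 is about 40 mm. Next I'll lift and work out the upright pose.

```bash
cat >> h.py <<'E'
import json
def grip_rec(C,a):
    p,R,o=pose();a=np.radians(a);u=[np.cos(a),np.sin(a),0]
    json.dump({"t":R.inv().apply(np.array(C)-p).tolist(),"v":R.inv().apply(u).tolist()},open("grip.json","w"))
def fin(dy,dz,dx=0):
    g=json.load(open("grip.json"));v=np.array(g["v"]);v/=np.linalg.norm(v)
    y=np.array([0,1,0])-v*v[1];y/=np.linalg.norm(y)
    A=np.c_[v,y,np.cross(v,y)];B=np.c_[[0,0,1],DX,np.cross([0,0,1],DX)]
    R=Ro.from_matrix(B@A.T)
    return DK+DY*dy+DX*dx+[0,0,.055+dz]-R.apply(g["t"]),R
E
python3 - <<'E'
from h import *
grip_rec([.462,.003,.02],7.5)
p,R,o=pose();print("lift",(R.inv().apply([0.06,-.1,.28])*1000).round())
print(fin(.07,.002)[0],fin(.07,.002)[1].as_matrix().round(2).tolist())
E
```

```text
lift [ -97.  108. -266.]
[0.65280951 0.00804393 0.13191769] [[0.02, 1.0, 0.04], [0.49, -0.04, 0.87], [0.87, 0.0, -0.49]]
```

```bash
python3 -m jog '[[[-10,0,-20],[0,0,0],0],[[-25,0,-50],[0,0,0],0],[[-40,10,-90],[0,0,0],0],[[-50,25,-120],[0,0,0],0],[[-60,40,-150],[0,0,0],0],[[-70,60,-185],[0,0,0],0],[[-80,75,-215],[0,0,0],0],[[-90,95,-245],[0,0,0],0],[[-97,108,-266],[0,0,0],0],[[-97,108,-266],[0,0,0],0],[[-97,108,-266],[0,0,0],0]]'
python3 - <<'E'
from h import *
to(np.array([.58,-.12,.33]),fin(.07,.002)[1])
print(get_obs()["opening"])
E
```

```text
time_s: 13.6
eef_pos: [0.5424, -0.0968, 0.3061]
eef_rot: [0.018, 0.965, 0.064, -0.252]
wrist_force: [-0.2, -0.1, -4.8]
opening: 0.457
row [18.0, 28.0, -37.0] [0.413, 1.288, -1.472]
0.45668185747324763
```

```bash
python3 -m jog '[[[5,5,-10],[0.02,0.06,-0.07],0],[[10,10,-20],[0.05,0.16,-0.19],0],[[15,20,-37],[0.08,0.25,-0.29],0],[[18,28,-37],[0.11,0.34,-0.39],0],[[18,28,-37],[0.14,0.43,-0.49],0],[[18,28,-37],[0.17,0.52,-0.59],0],[[18,28,-37],[0.2,0.62,-0.7],0],[[18,28,-37],[0.23,0.71,-0.81],0],[[18,28,-37],[0.26,0.8,-0.92],0],[[18,28,-37],[0.29,0.9,-1.03],0],[[18,28,-37],[0.32,0.99,-1.13],0],[[18,28,-37],[0.35,1.09,-1.24],0],[[18,28,-37],[0.38,1.18,-1.35],0],[[18,28,-37],[0.4,1.25,-1.43],0],[[18,28,-37],[0.413,1.288,-1.472],0],[[18,28,-37],[0.413,1.288,-1.472],0],[[18,28,-37],[0.413,1.288,-1.472],0],[[18,28,-37],[0.413,1.288,-1.472],0]]'
python3 - <<'E'
from h import *
p,R=fin(.07,.07);to(p,R)
print(np.round(get_obs()["q"],2))
pi,d=camera("scene");crop("t",pi,180,100,380,250,4,"y4")
E
```

```text
time_s: 15.1
eef_pos: [0.5789, -0.1191, 0.3259]
eef_rot: [-0.352, 0.623, 0.596, 0.364]
wrist_force: [0.2, -0.3, -4.7]
opening: 0.46
row [-46.0, 69.0, 175.0] [-0.003, -0.004, -0.006]
[-0.77  0.49  1.36  0.8   2.01 -0.65]
```

View pics/y4.png

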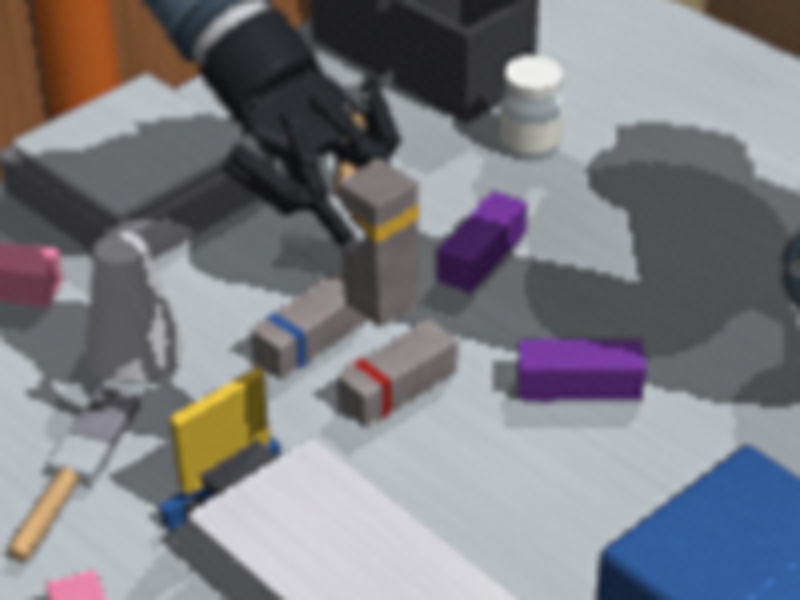

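The prism is held upright. Next I'll move above the +70 mm spot on the deck.

```bash
python3 -m jog '[[[-9,14,35],[0,0,0],0],[[-18,28,70],[0,0,0],0],[[-27,42,105],[0,0,0],0],[[-36,56,140],[0,0,0],0],[[-46,69,165],[0,0,0],0],[[-46,69,175],[0,0,0],0],[[-46,69,175],[0,0,0],0],[[-46,69,175],[0,0,0],0]]'
python3 - <<'E'
from h import *
p,R=fin(.07,.003);to(p,R)
print(np.round(get_obs()["q"],2))
pi,d=camera("scene");crop("t",pi,180,100,380,250,4,"y5")
pi,d=camera("top");crop("t",pi,180,110,360,230,4,"y6")
E
```

```text
time_s: 15.82
eef_pos: [0.653, 0.0087, 0.2021]
eef_rot: [-0.35, 0.623, 0.597, 0.363]
wrist_force: [-0.2, -0.3, -3.4]
opening: 0.458
row [-61.0, 0.0, 33.0] [-0.003, 0.0, -0.005]
[-0.55  0.65  1.4   0.88  1.73 -0.66]
```

View pics/y5.png

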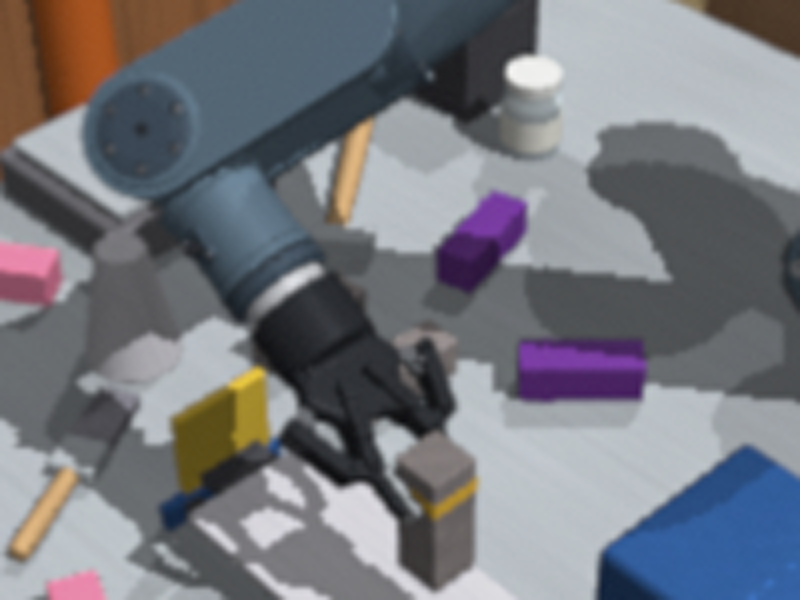

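View pics/y6.png

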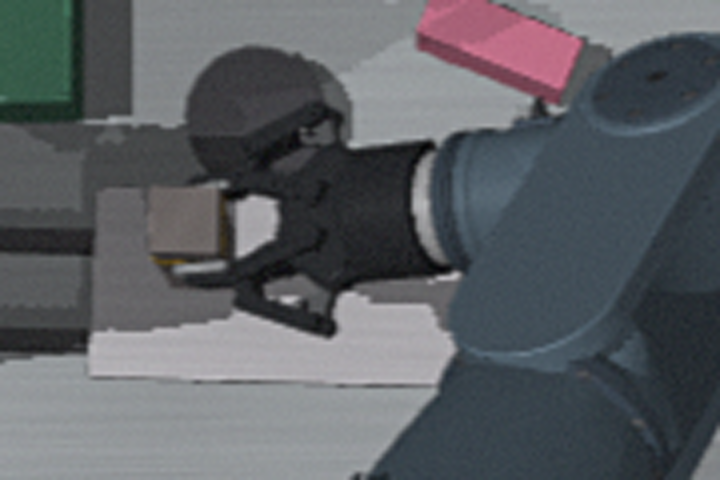

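The prism is upright over the deck, with its top centre at top-view px (226,165). Next I'll lower it straight down.

```bash
python3 -m jog '[[[-20,0,11],[0,0,0],0],[[-40,0,22],[0,0,0],0],[[-54,0,30],[0,0,0],0],[[-61,0,33],[0,0,0],0],[[-61,0,33],[0,0,0],0],[[-61,0,33],[0,0,0],0]]'
python3 - <<'E'
from h import *
p,R=fin(.07,.00);to(p,R)
pi,d=camera("scene");crop("t",pi,230,150,360,248,6,"y7")
E
```

```text
time_s: 16.42
eef_pos: [0.6539, 0.0048, 0.1345]
eef_rot: [-0.349, 0.624, 0.597, 0.364]
wrist_force: [1.2, 0.8, -3.9]
opening: 0.462
row [-2.0, -1.0, 5.0] [0.001, 0.001, -0.004]
```

View pics/y7.png

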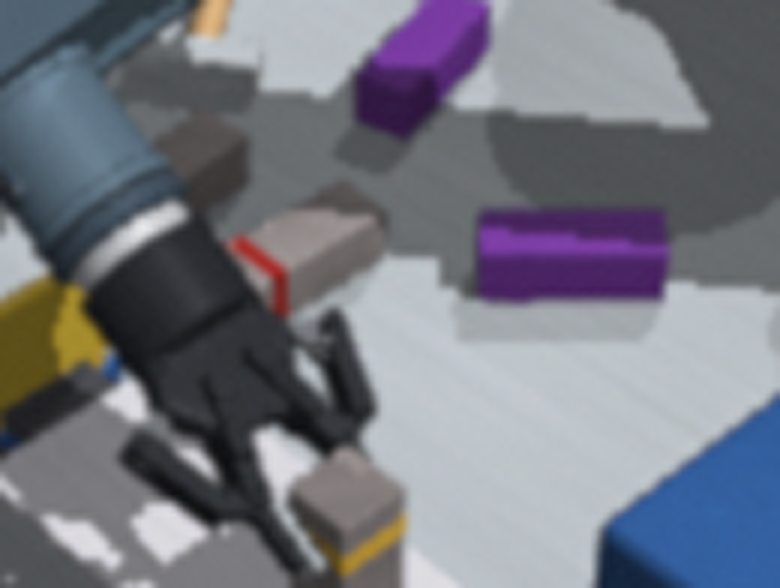

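Next, small downward steps until the deck is felt.

```bash
python3 -m jog '[[[-1.5,0,1],[0,0,0],0],[[-1.5,0,1],[0,0,0],0],[[-1.5,0,1],[0,0,0],0]]'
python3 -m jog '[[[-1,0,0.5],[0,0,0],0],[[-1,0,0.5],[0,0,0],0],[[-1,0,0.5],[0,0,0],0]]'
python3 -m jog '[[[-1,0,0.5],[0,0,0],0],[[-1,0,0.5],[0,0,0],0],[[-1,0,0.5],[0,0,0],0]]'
```

```text
time_s: 16.72
eef_pos: [0.6545, 0.0049, 0.134]
eef_rot: [-0.348, 0.624, 0.598, 0.364]
wrist_force: [-0.6, 0.8, -4.6]
opening: 0.456
time_s: 16.97
eef_pos: [0.6545, 0.0049, 0.133]
eef_rot: [-0.348, 0.624, 0.598, 0.364]
wrist_force: [0.4, 0.3, -4.7]
opening: 0.463
time_s: 17.22
eef_pos: [0.6545, 0.0049, 0.1317]
eef_rot: [-0.348, 0.624, 0.598, 0.364]
wrist_force: [0.3, -0.6, -4.2]
opening: 0.462
```

```bash
python3 -m jog '[[[-1.5,0,0.8],[0,0,0],0],[[-1.5,0,0.8],[0,0,0],0],[[-1.5,0,0.8],[0,0,0],0]]'
python3 -m jog '[[[-1,0,0.5],[0,0,0],0],[[-1,0,0.5],[0,0,0],0],[[-1,0,0.5],[0,0,0],0]]'
```

```text
time_s: 17.47
eef_pos: [0.6546, 0.0048, 0.1313]
eef_rot: [-0.348, 0.623, 0.598, 0.365]
wrist_force: [-3.4, -1.5, 6.1]
opening: 0.458
time_s: 17.72
eef_pos: [0.6546, 0.0047, 0.1313]
eef_rot: [-0.349, 0.622, 0.598, 0.365]
wrist_force: [-4.3, -1.7, 6.5]
opening: 0.455
```

Contact: the vertical force went from −4 to +6 N. Next I'll release and back off along the tool axis.

```bash
python3 -m jog '[[[0,0,0],[0,0,0],0.55],[[0,0,0],[0,0,0],0.65],[[0,0,0],[0,0,0],0.8],[[0,0,0],[0,0,0],0.9],[[0,0,0],[0,0,0],0.9],[[0,0,0],[0,0,0],0.9],[[0,0,-15],[0,0,0],0.9],[[0,0,-35],[0,0,0],0.9],[[0,0,-65],[0,0,0],0.9],[[0,0,-100],[0,0,0],0.9],[[0,0,-140],[0,0,0],0.9],[[0,0,-180],[0,0,0],0.9],[[0,0,-220],[0,0,0],0.9],[[0,0,-240],[0,0,0],0.9],[[0,0,-240],[0,0,0],0.9]]'
python3 - <<'E'
from h import *
print(np.round(get_obs()["q"],2))
pi,d=camera("scene");crop("t",pi,180,120,380,270,4,"y8")
pi,d=camera("top");crop("t",pi,180,110,360,230,4,"y9")
C=cloud("top",d);m=(C[:,:,2]>.15)&(C[:,:,2]<.18);m[:150]=0;m[200:]=0;m[:,:200]=0;m[:,245:]=0
P=C[m];print(len(P),P.mean(0),cv2.minAreaRect((P[:,:2]*1000).astype(np.float32)))
E
```

```text
time_s: 18.97
eef_pos: [0.6455, -0.2107, 0.2525]
eef_rot: [-0.344, 0.624, 0.598, 0.366]
wrist_force: [0.8, 0.4, 0.2]
opening: 0.898
[-0.79  0.78  1.06  0.79  2.02 -0.67]
290 [0.65467253 0.01118919 0.16339469] ((655.3411254882812, 11.48594856262207), (39.683231353759766, 40.383609771728516), 88.49569702148438)
```

View pics/y8.png

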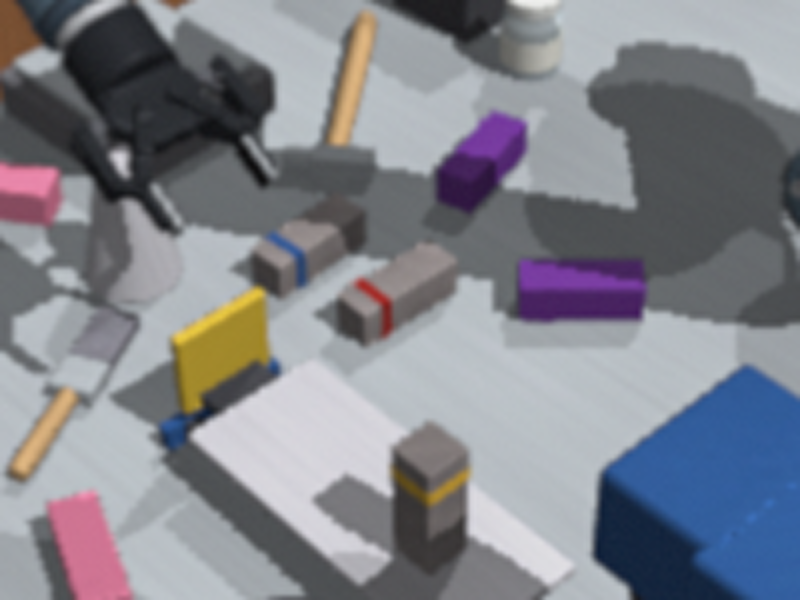

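View pics/y9.png

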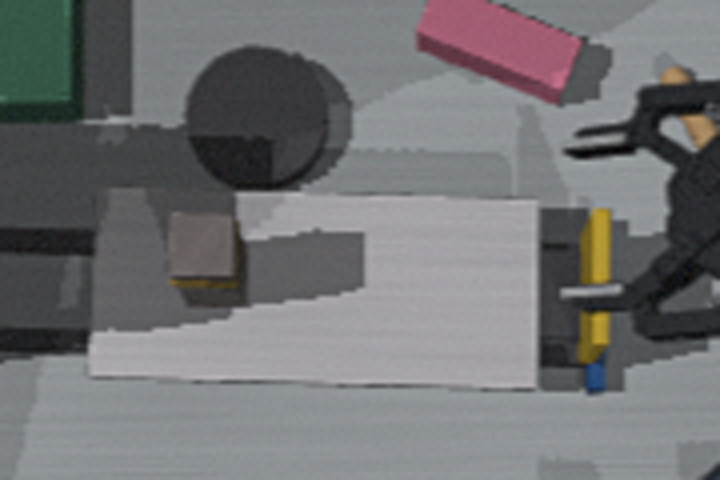

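The yellow prism stands at (0.655, 0.011), with its top at z≈0.163. Next is the red prism (prism2), with the band at crop0 (529,413). I'll use a 22° lean so the wrist clears the push plate.

```bash
cat >> h.py <<'E'
def Rp(a,tilt):
    a=np.radians(a);t=np.radians(tilt);u=np.array([np.cos(a),np.sin(a),0])
    return RT(-np.sin(t)*u-np.cos(t)*np.array([0,0,1]),[np.sin(a),-np.cos(a),0]),u
def pick(C,a,tilt,back=0):
    R,u=Rp(a,tilt);T=np.array(C)+.018*u;T[2]=.023
    T=T-back*R.as_matrix()[:,2];s=to(T,R);print(T);return s
E
python3 - <<'E'
from h import *
to([.54,-.2,.34],Rp(-2.8,22)[0])
E
```

```text
row [80.0, -105.0, -44.0] [-0.556, -1.114, 1.599]
```

```bash
python3 -m jog '[[[20,-15,-15],[-0.03,-0.06,0.08],1],[[40,-30,-30],[-0.06,-0.12,0.17],1],[[60,-50,-44],[-0.1,-0.2,0.28],1],[[80,-70,-44],[-0.14,-0.28,0.4],1],[[80,-90,-44],[-0.18,-0.36,0.52],1],[[80,-105,-44],[-0.22,-0.44,0.64],1],[[80,-105,-44],[-0.26,-0.53,0.76],1],[[80,-105,-44],[-0.3,-0.61,0.88],1],[[80,-105,-44],[-0.34,-0.69,1.0],1],[[80,-105,-44],[-0.39,-0.78,1.11],1],[[80,-105,-44],[-0.43,-0.86,1.23],1],[[80,-105,-44],[-0.47,-0.94,1.35],1],[[80,-105,-44],[-0.51,-1.03,1.47],1],[[80,-105,-44],[-0.55,-1.1,1.58],1],[[80,-105,-44],[-0.556,-1.114,1.599],1],[[80,-105,-44],[-0.556,-1.114,1.599],1],[[80,-105,-44],[-0.556,-1.114,1.599],1],[[80,-105,-44],[-0.556,-1.114,1.599],1]]'
python3 - <<'E'
from h import *
print(np.round(get_obs()["q"],2))
pick([.4468,-.2327,.02],-2.8,22,.15)
E
```

```text
time_s: 20.57
eef_pos: [0.5402, -0.1978, 0.338]
eef_rot: [-0.005, 0.981, -0.022, -0.193]
wrist_force: [0.3, 0.4, -0.6]
opening: 1.0
[-0.47  0.38  1.21 -0.17  1.9   1.12]
row [50.0, 40.0, 169.0] [-0.0, 0.005, 0.003]
[ 0.52090242 -0.23632421  0.16207758]
```

```bash
python3 -m jog '[[[10,8,34],[0,0,0],1],[[20,16,68],[0,0,0],1],[[30,24,102],[0,0,0],1],[[40,32,136],[0,0,0],1],[[50,40,165],[0,0,0],1],[[50,40,169],[0,0,0],1],[[50,40,169],[0,0,0],1],[[50,40,169],[0,0,0],1]]'
python3 - <<'E'
from h import *
pick([.4468,-.2327,.02],-2.8,22,0)
pi,d=camera("top");crop("t",pi,280,200,420,305,5,"r1")
pi,d=camera("scene");crop("t",pi,180,110,360,245,4.4,"r2")
C=cloud("top",d);z=C[:,:,2];m=(z>.03)&(z<.05);m[:225]=0;m[285:]=0;m[:,:308]=0;m[:,345:]=0
P=C[m];print(len(P),cv2.minAreaRect((P[:,:2]*1000).astype(np.float32)))
E
```

```text
time_s: 21.23
eef_pos: [0.521, -0.2365, 0.164]
eef_rot: [-0.005, 0.981, -0.022, -0.193]
wrist_force: [0.5, -0.0, 1.0]
opening: 0.998
row [1.0, -0.0, 152.0] [0.0, 0.004, 0.004]
[ 0.46477851 -0.2335793   0.023     ]
0 ((0.0, 0.0), (0.0, 0.0), 0.0)
```

View pics/r1.png

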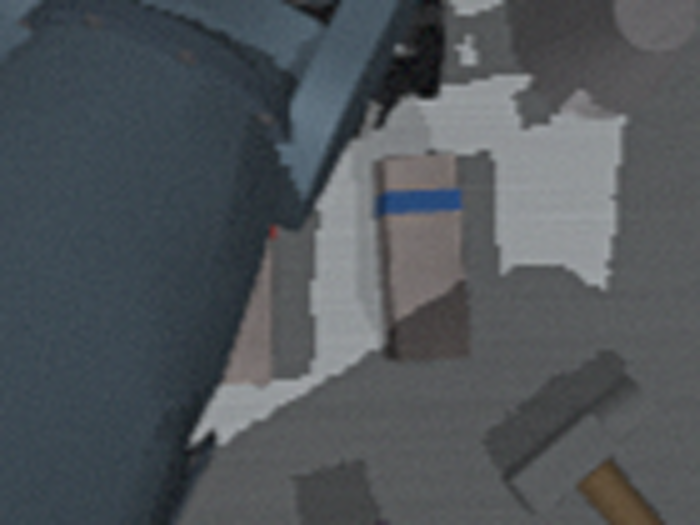

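View pics/r2.png

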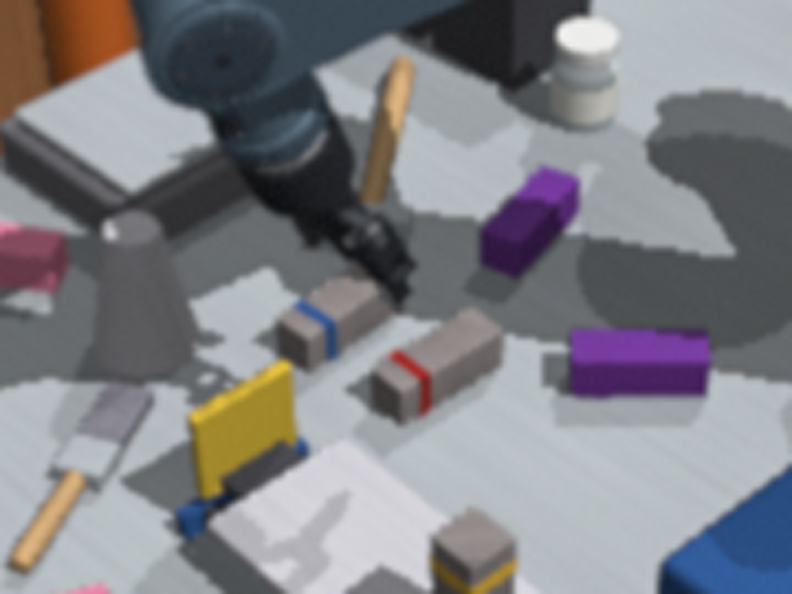

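Both prisms are unmoved. The red band is at scene (273,197), and the gripper is lined up behind it. Next I'll advance and grip.

```bash
python3 -m jog '[[[0,0,35],[0,0,0],1],[[0,0,70],[0,0,0],1],[[1,0,100],[0,0,0],1],[[1,0,125],[0,0,0],1],[[1,0,143],[0,0,0],1],[[1,0,152],[0,0,0],1],[[1,0,152],[0,0,0],1]]'
python3 -m jog '[[[0,0,0],[0,0,0],0],[[0,0,0],[0,0,0],0],[[0,0,0],[0,0,0],0],[[0,0,0],[0,0,0],0],[[0,0,0],[0,0,0],0],[[0,0,0],[0,0,0],0],[[0,0,0],[0,0,0],0]]'
python3 - <<'E'
from h import *
grip_rec([.4468,-.2327,.02],-2.8)
print(open("grip.json").read())
p,R,o=pose();print("lift",(R.inv().apply([0.08,.0,.30])*1000).round())
E
```

```text
time_s: 21.92
eef_pos: [0.4656, -0.2341, 0.0239]
eef_rot: [-0.004, 0.981, -0.022, -0.192]
wrist_force: [-0.1, 0.1, 0.3]
opening: 1.002
time_s: 22.5
eef_pos: [0.4671, -0.2349, 0.0255]
eef_rot: [-0.003, 0.982, -0.022, -0.19]
wrist_force: [1.8, -0.7, 6.3]
opening: 0.462
{"t": [-0.016904184447482824, -0.001347063192804996, 0.012683389115122496], "v": [0.9276554558346942, 0.004388494344125833, -0.3734114304323281]}
lift [ -38.   -3. -308.]
```

```bash
python3 -m jog '[[[-3,0,-20],[0,0,0],0],[[-7,0,-55],[0,0,0],0],[[-12,0,-95],[0,0,0],0],[[-17,0,-135],[0,0,0],0],[[-22,0,-175],[0,0,0],0],[[-27,0,-215],[0,0,0],0],[[-32,-3,-255],[0,0,0],0],[[-37,-3,-290],[0,0,0],0],[[-38,-3,-308],[0,0,0],0],[[-38,-3,-308],[0,0,0],0],[[-38,-3,-308],[0,0,0],0]]'
python3 - <<'E'
from h import *
to(np.array([.58,-.17,.33]),fin(.0,.002)[1])
E
```

```text
time_s: 23.42
eef_pos: [0.5472, -0.2348, 0.3249]
eef_rot: [-0.003, 0.982, -0.022, -0.19]
wrist_force: [-0.5, 0.2, -5.9]
opening: 0.458
row [26.0, -66.0, -16.0] [0.67, 1.212, -1.578]
```

```bash
python3 -m jog '[[[3,-7,-2],[0.03,0.06,-0.08],0],[[6,-15,-4],[0.07,0.13,-0.17],0],[[10,-25,-6],[0.11,0.2,-0.26],0],[[15,-35,-8],[0.15,0.28,-0.36],0],[[20,-45,-12],[0.2,0.36,-0.46],0],[[26,-55,-16],[0.24,0.44,-0.57],0],[[26,-66,-16],[0.29,0.52,-0.68],0],[[26,-66,-16],[0.33,0.6,-0.78],0],[[26,-66,-16],[0.38,0.68,-0.88],0],[[26,-66,-16],[0.42,0.76,-0.99],0],[[26,-66,-16],[0.47,0.84,-1.1],0],[[26,-66,-16],[0.51,0.92,-1.2],0],[[26,-66,-16],[0.56,1.01,-1.31],0],[[26,-66,-16],[0.6,1.09,-1.42],0],[[26,-66,-16],[0.64,1.16,-1.51],0],[[26,-66,-16],[0.67,1.212,-1.578],0],[[26,-66,-16],[0.67,1.212,-1.578],0],[[26,-66,-16],[0.67,1.212,-1.578],0],[[26,-66,-16],[0.67,1.212,-1.578],0]]'
python3 - <<'E'
from h import *
p,R=fin(.0,.09);to(p,R);print(p)
print(np.round(get_obs()["q"],2))
pi,d=camera("scene");crop("t",pi,180,100,380,250,4,"r4")
E
```

```text
time_s: 25.0
eef_pos: [0.5795, -0.1699, 0.3259]
eef_rot: [-0.389, 0.599, 0.572, 0.404]
wrist_force: [-0.1, 0.0, -5.6]
opening: 0.459
row [-56.0, 65.0, 143.0] [-0.0, -0.003, -0.008]
[ 0.64943275 -0.06100063  0.22042329]
[-0.84  0.61  1.26  0.87  2.12 -0.66]
```

View pics/r4.png

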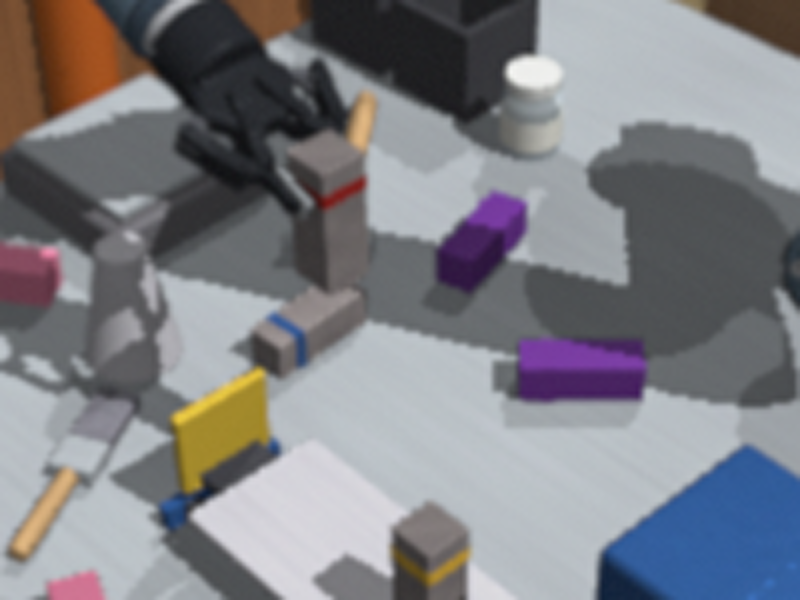

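The red prism is upright in the grip. Next I'll move above deck centre, 90 mm up.

```bash
python3 -m jog '[[[-6,13,25],[0,0,0],0],[[-14,28,55],[0,0,0],0],[[-25,43,85],[0,0,0],0],[[-38,58,115],[0,0,0],0],[[-50,65,135],[0,0,0],0],[[-56,65,143],[0,0,0],0],[[-56,65,143],[0,0,0],0],[[-56,65,143],[0,0,0],0]]'
python3 - <<'E'
from h import *
p,R=fin(.0,.004);to(p,R);print(p)
pi,d=camera("scene");crop("t",pi,200,120,360,240,5,"r5")
E
```

```text
time_s: 25.72
eef_pos: [0.6492, -0.061, 0.223]
eef_rot: [-0.387, 0.599, 0.573, 0.404]
wrist_force: [-0.6, 0.3, -4.3]
opening: 0.459
row [-82.0, 0.0, 33.0] [0.0, 0.001, -0.007]
[ 0.64943275 -0.06100063  0.13442329]
```

View pics/r5.png

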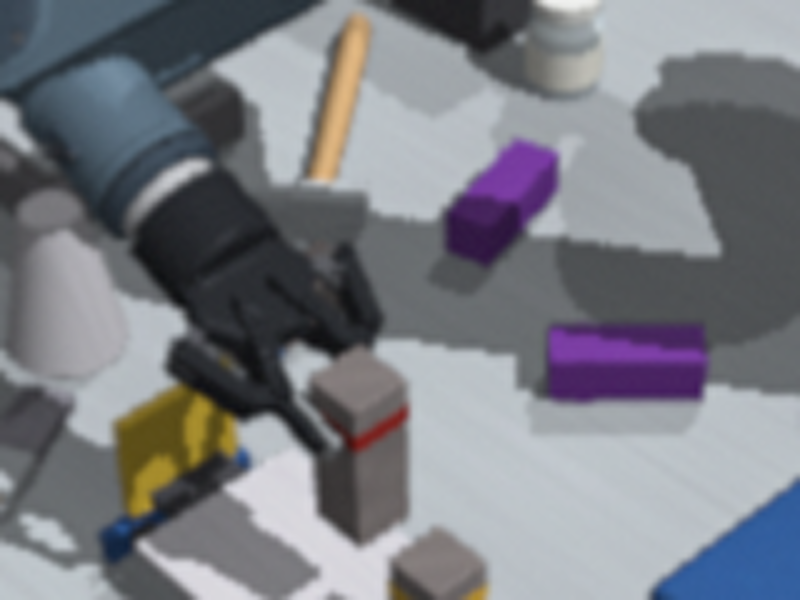

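```bash
python3 -m jog '[[[-25,0,10],[0,0,0],0],[[-50,0,20],[0,0,0],0],[[-70,0,28],[0,0,0],0],[[-82,0,33],[0,0,0],0],[[-82,0,33],[0,0,0],0],[[-82,0,33],[0,0,0],0]]'
python3 - <<'E'
from h import *
p,R=fin(.0,.0);to(p,R)
pi,d=camera("scene");crop("t",pi,200,120,360,240,5,"r6")
E
```

```text
time_s: 26.27
eef_pos: [0.6498, -0.0631, 0.1364]
eef_rot: [-0.386, 0.599, 0.573, 0.405]
wrist_force: [-0.0, 0.6, -4.5]
opening: 0.458
row [-5.0, -0.0, 4.0] [0.003, 0.001, -0.005]
```

View pics/r6.png

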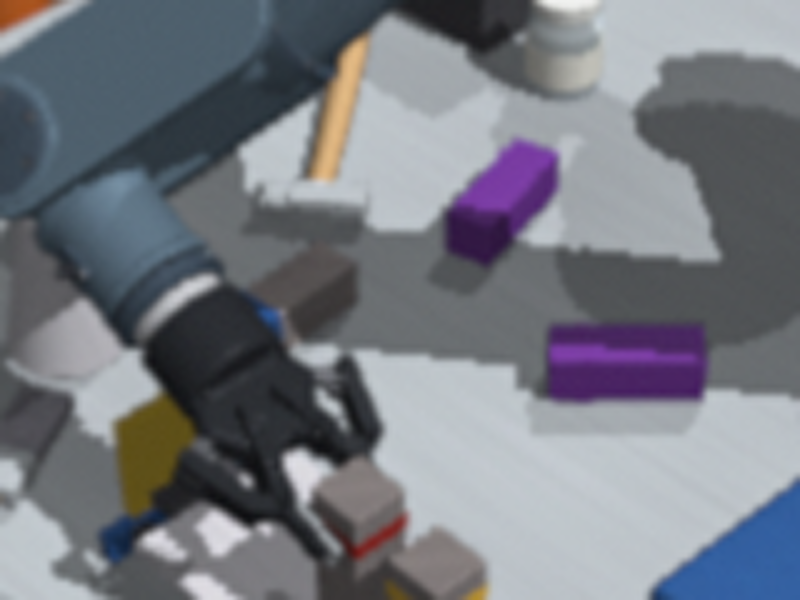

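```bash
python3 -m jog '[[[-2.5,0,1],[0,0,0],0],[[-2.5,0,1],[0,0,0],0],[[-2.5,0,1],[0,0,0],0]]'
python3 -m jog '[[[-1.5,0,0.6],[0,0,0],0],[[-1.5,0,0.6],[0,0,0],0],[[-1.5,0,0.6],[0,0,0],0]]'
python3 -m jog '[[[-1.5,0,0.6],[0,0,0],0],[[-1.5,0,0.6],[0,0,0],0],[[-1.5,0,0.6],[0,0,0],0]]'
```

```text
time_s: 26.57
eef_pos: [0.6508, -0.0636, 0.1358]
eef_rot: [-0.384, 0.599, 0.574, 0.405]
wrist_force: [0.0, -0.4, -4.7]
opening: 0.455
time_s: 26.82
eef_pos: [0.6509, -0.0635, 0.1344]
eef_rot: [-0.384, 0.599, 0.574, 0.405]
wrist_force: [0.1, 1.2, -4.9]
opening: 0.452
time_s: 27.07
eef_pos: [0.6508, -0.0635, 0.1326]
eef_rot: [-0.385, 0.599, 0.574, 0.405]
wrist_force: [-0.5, -0.4, -4.1]
opening: 0.459
```

```bash
python3 -m jog '[[[-1.5,0,0.6],[0,0,0],0],[[-1.5,0,0.6],[0,0,0],0],[[-1.5,0,0.6],[0,0,0],0]]'
python3 -m jog '[[[-0.7,0,0.3],[0,0,0],0],[[-0.7,0,0.3],[0,0,0],0],[[-0.7,0,0.3],[0,0,0],0]]'
```

```text
time_s: 27.32
eef_pos: [0.6509, -0.0635, 0.1314]
eef_rot: [-0.385, 0.599, 0.574, 0.405]
wrist_force: [-0.4, -1.3, -1.0]
opening: 0.454
time_s: 27.57
eef_pos: [0.6509, -0.0636, 0.1314]
eef_rot: [-0.385, 0.598, 0.574, 0.406]
wrist_force: [-1.9, -0.8, 2.8]
opening: 0.459
```

Contact felt. Next I'll release and back off.

```bash
python3 -m jog '[[[0,0,0],[0,0,0],0.55],[[0,0,0],[0,0,0],0.65],[[0,0,0],[0,0,0],0.8],[[0,0,0],[0,0,0],0.9],[[0,0,0],[0,0,0],0.9],[[0,0,0],[0,0,0],0.9],[[0,0,-15],[0,0,0],0.9],[[0,0,-35],[0,0,0],0.9],[[0,0,-65],[0,0,0],0.9],[[10,0,-100],[0,0,0],0.9],[[30,0,-135],[0,0,0],0.9],[[60,0,-165],[0,0,0],0.9],[[90,0,-190],[0,0,0],0.9],[[110,0,-200],[0,0,0],0.9],[[110,0,-200],[0,0,0],0.9]]'
python3 - <<'E'
from h import *
print(np.round(get_obs()["q"],2))
pi,d=camera("scene");crop("t",pi,180,120,380,270,4,"r8")
C=cloud("top",camera("top")[1]);z=C[:,:,2]
m=(z>.15)&(z<.18);m[:150]=0;m[205:]=0;m[:,:200]=0;m[:,285:]=0
n,l,s,c=cv2.connectedComponentsWithStats(m.astype(np.uint8))
for i in range(1,n):
    if s[i,4]>60:
        P=C[l==i];print(s[i],P.mean(0),cv2.minAreaRect((P[:,:2]*1000).astype(np.float32)))
to([.54,-.28,.34],Rp(1.6,22)[0])
E
```

```text
time_s: 28.82
eef_pos: [0.6442, -0.211, 0.3156]
eef_rot: [-0.379, 0.598, 0.577, 0.406]
wrist_force: [0.8, -0.1, 1.2]
opening: 0.903
[-0.81  0.77  1.01  0.92  2.14 -0.59]
[222 163  17  18 289] [0.65470116 0.01115123 0.16393553] ((655.5217895507812, 11.664794921875), (39.52195358276367, 40.433162689208984), 87.97459411621094)
[250 164  17  17 283] [ 0.65110289 -0.05756117  0.16417746] ((651.7373657226562, -57.2276611328125), (39.50702667236328, 39.78126907348633), 88.81739807128906)
row [0.0, -100.0, -82.0] [-0.63, -1.246, 1.507]
```

View pics/r8.png

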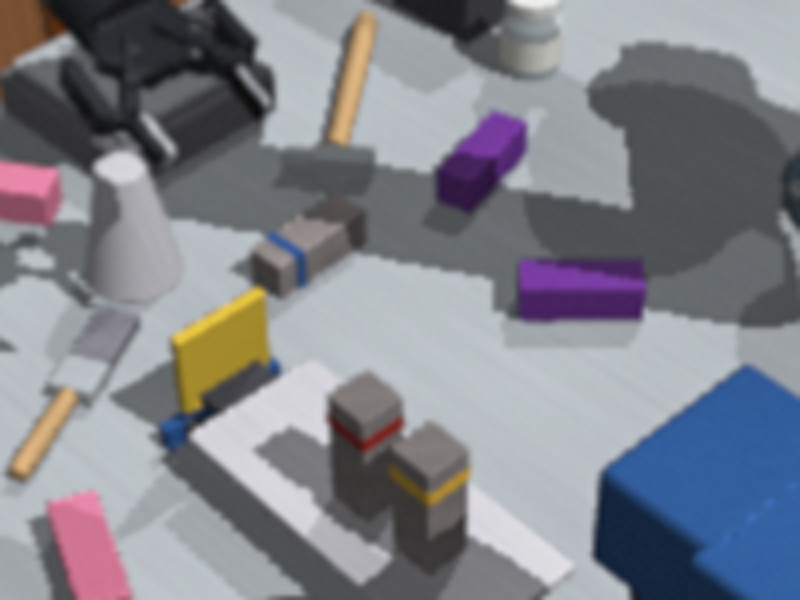

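Both prisms are standing, at (0.651,−0.058) and (0.655,0.011). Next is the blue prism (prism1), with its band at scene (251,184) and the grey bar body as described.

```bash
python3 -m jog '[[[0,-10,-10],[-0.04,-0.07,0.09],1],[[0,-25,-25],[-0.08,-0.15,0.18],1],[[0,-40,-40],[-0.12,-0.23,0.28],1],[[0,-55,-55],[-0.16,-0.32,0.38],1],[[0,-70,-70],[-0.2,-0.4,0.48],1],[[0,-85,-82],[-0.25,-0.49,0.59],1],[[0,-100,-82],[-0.3,-0.58,0.7],1],[[0,-100,-82],[-0.34,-0.67,0.81],1],[[0,-100,-82],[-0.39,-0.76,0.92],1],[[0,-100,-82],[-0.43,-0.85,1.03],1],[[0,-100,-82],[-0.48,-0.94,1.14],1],[[0,-100,-82],[-0.52,-1.03,1.25],1],[[0,-100,-82],[-0.57,-1.12,1.36],1],[[0,-100,-82],[-0.61,-1.21,1.46],1],[[0,-100,-82],[-0.63,-1.246,1.507],1],[[0,-100,-82],[-0.63,-1.246,1.507],1],[[0,-100,-82],[-0.63,-1.246,1.507],1],[[0,-100,-82],[-0.63,-1.246,1.507],1]]'
python3 - <<'E'
from h import *
print(np.round(get_obs()["q"],2))
pick([.4582,-.3355,.02],1.6,22,.15)
E
```

```text
time_s: 30.42
eef_pos: [0.5401, -0.2784, 0.3368]
eef_rot: [0.002, 0.981, 0.015, -0.194]
wrist_force: [-0.3, 0.8, 0.1]
opening: 1.0
[-0.56  0.44  1.14 -0.22  1.88  0.94]
row [58.0, 55.0, 165.0] [-0.001, 0.006, 0.003]
[ 0.53236206 -0.33342847  0.16207758]
```

```bash
python3 -m jog '[[[12,11,33],[0,0,0],1],[[24,22,66],[0,0,0],1],[[36,33,99],[0,0,0],1],[[48,44,132],[0,0,0],1],[[58,55,160],[0,0,0],1],[[58,55,165],[0,0,0],1],[[58,55,165],[0,0,0],1],[[58,55,165],[0,0,0],1]]'
python3 - <<'E'
from h import *
pick([.4582,-.3355,.02],1.6,22,0)
pi,d=camera("scene");crop("t",pi,180,110,360,245,4.4,"bl2")
pi,d=camera("top");crop("t",pi,300,200,440,305,5,"bl1")
E
```

```text
time_s: 31.08
eef_pos: [0.5327, -0.3334, 0.1629]
eef_rot: [0.002, 0.981, 0.015, -0.194]
wrist_force: [0.3, -0.1, 1.1]
opening: 0.997
row [1.0, 0.0, 151.0] [-0.001, 0.006, 0.003]
[ 0.47619298 -0.33499741  0.023     ]
```

View pics/bl2.png

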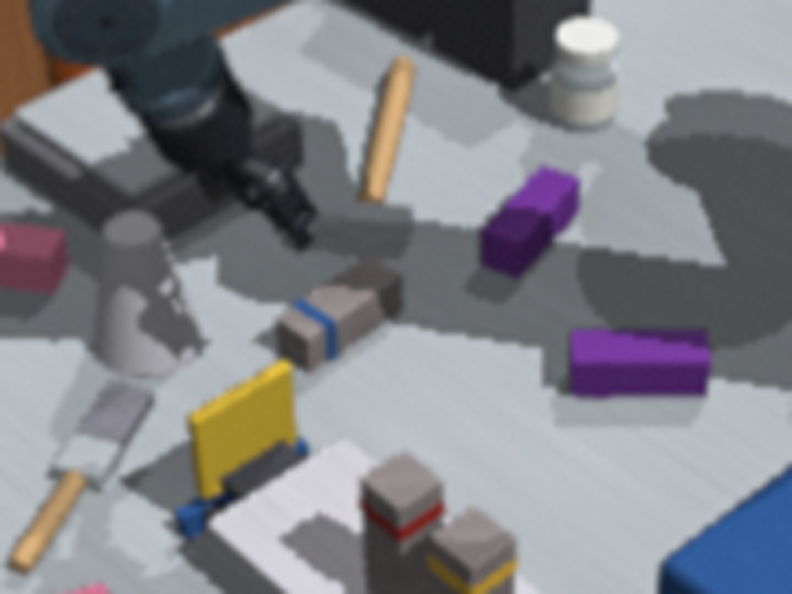

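View pics/bl1.png

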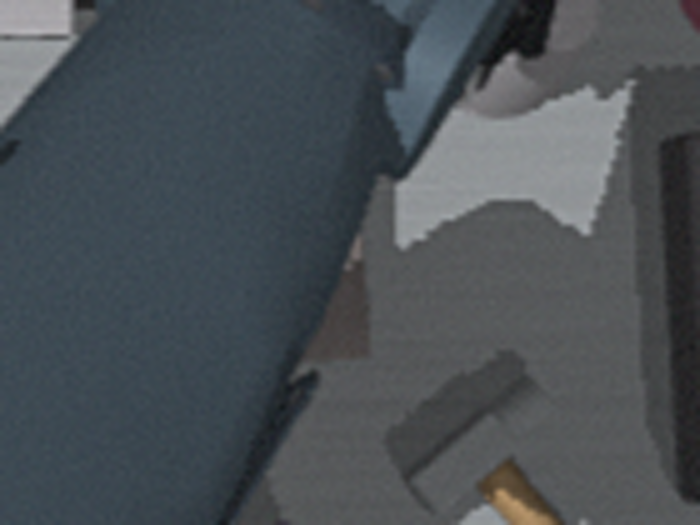

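The blue prism is unmoved at scene (255,185), and the cone and hammer are clear of the approach. Next I'll advance and grip.

```bash
python3 -m jog '[[[0,0,35],[0,0,0],1],[[0,0,70],[0,0,0],1],[[1,0,100],[0,0,0],1],[[1,0,125],[0,0,0],1],[[1,0,143],[0,0,0],1],[[1,0,151],[0,0,0],1],[[1,0,151],[0,0,0],1]]'
python3 -m jog '[[[0,0,0],[0,0,0],0],[[0,0,0],[0,0,0],0],[[0,0,0],[0,0,0],0],[[0,0,0],[0,0,0],0],[[0,0,0],[0,0,0],0],[[0,0,0],[0,0,0],0],[[0,0,0],[0,0,0],0]]'
python3 - <<'E'
from h import *
grip_rec([.4582,-.3355,.02],1.6)
print(open("grip.json").read())
p,R,o=pose();print("lift",(R.inv().apply([0.07,.08,.31])*1000).round())
E
```

```text
time_s: 31.77
eef_pos: [0.4777, -0.3351, 0.0246]
eef_rot: [0.003, 0.981, 0.015, -0.192]
wrist_force: [0.3, 0.3, -0.9]
opening: 1.002
time_s: 32.35
eef_pos: [0.4792, -0.3359, 0.0263]
eef_rot: [0.004, 0.981, 0.015, -0.191]
wrist_force: [1.8, 0.1, 6.5]
opening: 0.46
{"t": [-0.01708145284008738, -0.0011011593072331248, 0.013746350269385635], "v": [0.9270652328692923, 0.003507257443645759, -0.3748836528180829]}
lift [ -49.  -77. -315.]
```

```bash
python3 -m jog '[[[-3,0,-20],[0,0,0],0],[[-9,0,-55],[0,0,0],0],[[-15,0,-95],[0,0,0],0],[[-21,-10,-135],[0,0,0],0],[[-27,-25,-175],[0,0,0],0],[[-33,-40,-215],[0,0,0],0],[[-40,-55,-255],[0,0,0],0],[[-46,-70,-290],[0,0,0],0],[[-49,-77,-315],[0,0,0],0],[[-49,-77,-315],[0,0,0],0],[[-49,-77,-315],[0,0,0],0]]'
python3 - <<'E'
from h import *
to(np.array([.58,-.2,.34]),fin(.0,.002)[1])
E
```

```text
time_s: 33.27
eef_pos: [0.5502, -0.2558, 0.3376]
eef_rot: [0.005, 0.982, 0.016, -0.189]
wrist_force: [0.6, 0.0, -5.6]
opening: 0.458
row [28.0, -55.0, -14.0] [0.64, 1.246, -1.503]
```

```bash
python3 -m jog '[[[3,-7,-2],[0.03,0.06,-0.07],0],[[6,-15,-4],[0.07,0.13,-0.16],0],[[10,-25,-6],[0.11,0.21,-0.25],0],[[15,-35,-8],[0.15,0.29,-0.35],0],[[20,-45,-12],[0.19,0.37,-0.45],0],[[28,-55,-14],[0.23,0.45,-0.55],0],[[28,-55,-14],[0.28,0.54,-0.65],0],[[28,-55,-14],[0.32,0.62,-0.75],0],[[28,-55,-14],[0.36,0.7,-0.85],0],[[28,-55,-14],[0.4,0.79,-0.95],0],[[28,-55,-14],[0.45,0.87,-1.05],0],[[28,-55,-14],[0.49,0.95,-1.15],0],[[28,-55,-14],[0.53,1.04,-1.25],0],[[28,-55,-14],[0.58,1.12,-1.35],0],[[28,-55,-14],[0.62,1.2,-1.45],0],[[28,-55,-14],[0.64,1.246,-1.503],0],[[28,-55,-14],[0.64,1.246,-1.503],0],[[28,-55,-14],[0.64,1.246,-1.503],0],[[28,-55,-14],[0.64,1.246,-1.503],0]]'
python3 - <<'E'
from h import *
p,R=fin(-.072,.09);to(p,R);print(p)
print(np.round(get_obs()["q"],2))
pi,d=camera("scene");crop("t",pi,180,80,380,230,4,"bl4")
E
```

```text
time_s: 34.85
eef_pos: [0.579, -0.2002, 0.3363]
eef_rot: [-0.388, 0.599, 0.572, 0.404]
wrist_force: [0.4, 0.4, -4.4]
opening: 0.457
row [-81.0, 65.0, 107.0] [0.001, -0.002, -0.008]
[ 0.64621468 -0.13380505  0.22099277]
[-0.86  0.64  1.2   0.87  2.16 -0.65]
```

View pics/bl4.png

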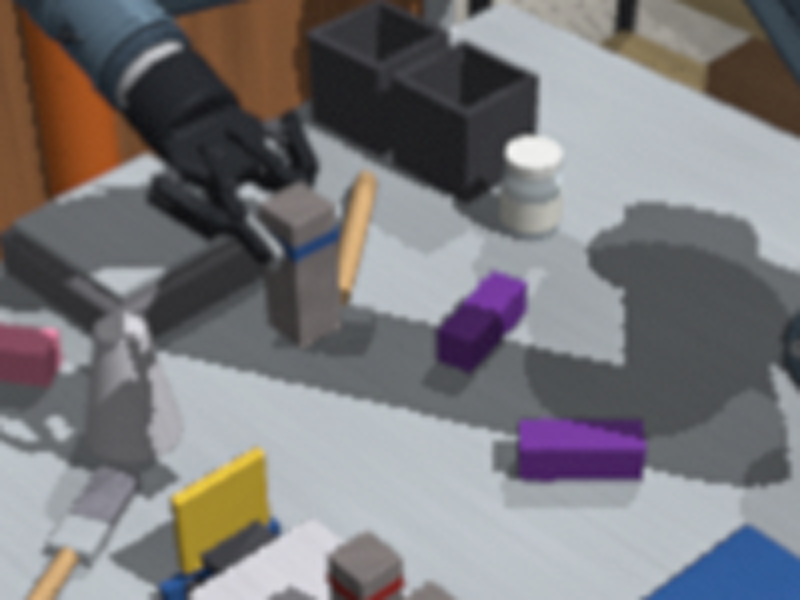

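```bash
python3 -m jog '[[[-15,15,25],[0,0,0],0],[[-30,30,50],[0,0,0],0],[[-48,45,75],[0,0,0],0],[[-65,58,95],[0,0,0],0],[[-76,65,107],[0,0,0],0],[[-80,65,110],[0,0,0],0],[[-80,65,110],[0,0,0],0],[[-80,65,110],[0,0,0],0]]'
python3 - <<'E'
from h import *
p,R=fin(-.068,.004);to(p,R);print(p)
pi,d=camera("scene");crop("t",pi,180,110,340,230,5,"bl5")
E
```

```text
time_s: 35.57
eef_pos: [0.647, -0.1318, 0.2236]
eef_rot: [-0.386, 0.599, 0.573, 0.404]
wrist_force: [-0.2, -0.0, -4.4]
opening: 0.457
row [-81.0, -1.0, 35.0] [0.002, 0.001, -0.005]
[ 0.64637868 -0.12980905  0.13499277]
```

View pics/bl5.png

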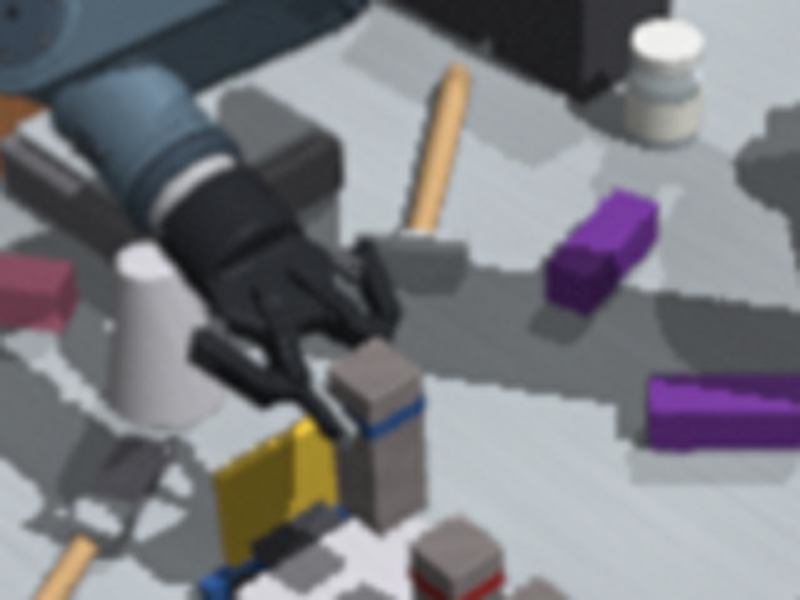

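```bash
python3 -m jog '[[[-25,0,10],[0,0,0],0],[[-50,0,20],[0,0,0],0],[[-70,0,29],[0,0,0],0],[[-81,-1,35],[0,0,0],0],[[-81,-1,35],[0,0,0],0],[[-81,-1,35],[0,0,0],0]]'
python3 - <<'E'
from h import *
p,R=fin(-.068,.0);to(p,R)
pi,d=camera("scene");crop("t",pi,180,110,340,230,5,"bl6")
E
python3 -m jog '[[[-2.5,0,1],[0,0,0],0],[[-2.5,0,1],[0,0,0],0],[[-2.5,0,1],[0,0,0],0]]'
```

```text
time_s: 36.12
eef_pos: [0.6464, -0.131, 0.137]
eef_rot: [-0.385, 0.599, 0.573, 0.404]
wrist_force: [-1.0, 0.8, -4.1]
opening: 0.458
row [-5.0, -0.0, 3.0] [0.003, 0.001, -0.004]
time_s: 36.42
eef_pos: [0.6474, -0.1317, 0.1365]
eef_rot: [-0.384, 0.599, 0.574, 0.405]
wrist_force: [0.0, -0.3, -3.5]
opening: 0.461
```

View pics/bl6.png

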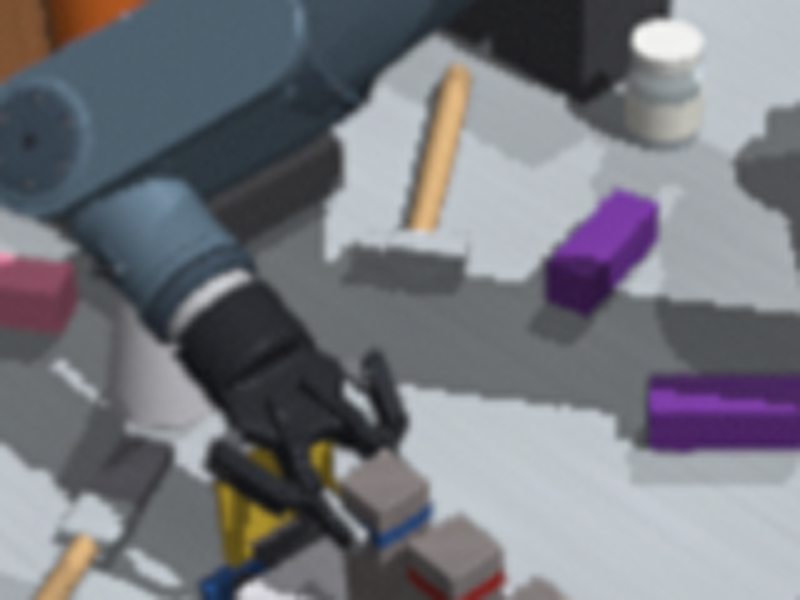

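```bash
python3 -m jog '[[[-2.5,0,1],[0,0,0],0],[[-2.5,0,1],[0,0,0],0],[[-2.5,0,1],[0,0,0],0]]'
python3 -m jog '[[[-1.5,0,0.6],[0,0,0],0],[[-1.5,0,0.6],[0,0,0],0],[[-1.5,0,0.6],[0,0,0],0]]'
python3 -m jog '[[[-1,0,0.4],[0,0,0],0],[[-1,0,0.4],[0,0,0],0],[[-1,0,0.4],[0,0,0],0]]'
```

```text
time_s: 36.67
eef_pos: [0.6474, -0.1317, 0.1339]
eef_rot: [-0.384, 0.599, 0.575, 0.404]
wrist_force: [-0.5, -0.0, -3.7]
opening: 0.455
time_s: 36.92
eef_pos: [0.6476, -0.1318, 0.1328]
eef_rot: [-0.384, 0.599, 0.575, 0.405]
wrist_force: [-0.6, -0.6, 0.4]
opening: 0.461
time_s: 37.17
eef_pos: [0.6476, -0.1319, 0.1328]
eef_rot: [-0.384, 0.598, 0.575, 0.405]
wrist_force: [-1.7, -1.0, 5.5]
opening: 0.456
```

```bash
python3 -m jog '[[[0,0,0],[0,0,0],0.55],[[0,0,0],[0,0,0],0.65],[[0,0,0],[0,0,0],0.8],[[0,0,0],[0,0,0],0.9],[[0,0,0],[0,0,0],0.9],[[0,0,0],[0,0,0],0.9],[[0,0,-15],[0,0,0],0.9],[[0,0,-35],[0,0,0],0.9],[[0,0,-65],[0,0,0],0.9],[[5,0,-100],[0,0,0],0.9],[[20,0,-135],[0,0,0],0.9],[[40,0,-165],[0,0,0],0.9],[[70,0,-190],[0,0,0],0.9],[[90,0,-200],[0,0,0],0.9],[[90,0,-200],[0,0,0],0.9]]'
cat >> h.py <<'E'
def stand(y0=145,y1=210,x0=180,x1=345):
    pi,d=camera("top");C=cloud("top",d);z=C[:,:,2]
    m=(z>.15)&(z<.18);m[:y0]=0;m[y1:]=0;m[:,:x0]=0;m[:,x1:]=0
    n,l,s,c=cv2.connectedComponentsWithStats(m.astype(np.uint8))
    for i in range(1,n):
        if s[i,4]>60:
            P=C[l==i];print("prism",s[i,4],P.mean(0).round(4),np.round(cv2.minAreaRect((P[:,:2]*1000).astype(np.float32))[1],1))
    m=(z>.108)&(z<.125);m[:y0]=0;m[y1:]=0;m[:,:340]*=True
    hsv=cv2.cvtColor(pi,cv2.COLOR_RGB2HSV);m&=(hsv[:,:,0]>20)&(hsv[:,:,0]<35)&(hsv[:,:,1]>150)
    P=C[m]
    if len(P)>20: print("plate",len(P),P.mean(0).round(4),cv2.minAreaRect((P[:,:2]*1000).astype(np.float32)))
    return pi,d
E
python3 - <<'E'
from h import *
print(np.round(get_obs()["q"],2))
pi,d=stand();crop("t",pi,180,110,360,230,4,"bl9")
pi,d=camera("scene");crop("t",pi,180,120,380,270,4,"bl8")
E
```

```text
time_s: 38.42
eef_pos: [0.6401, -0.2866, 0.2987]
eef_rot: [-0.379, 0.599, 0.578, 0.406]
wrist_force: [-0.4, 0.7, 1.1]
opening: 0.905
[-0.88  0.9   0.84  0.91  2.22 -0.59]
prism 287 [0.6548 0.0111 0.1639] [40.1 40.6]
prism 281 [ 0.6512 -0.0575  0.1641] [39.5 40.3]
prism 272 [ 0.6478 -0.1245  0.164 ] [37.  39.2]
plate 162 [ 0.6384 -0.237   0.1183] ((640.5142822265625, -237.354248046875), (11.763130187988281, 89.76846313476562), 85.95755004882812)
```

View pics/bl8.png

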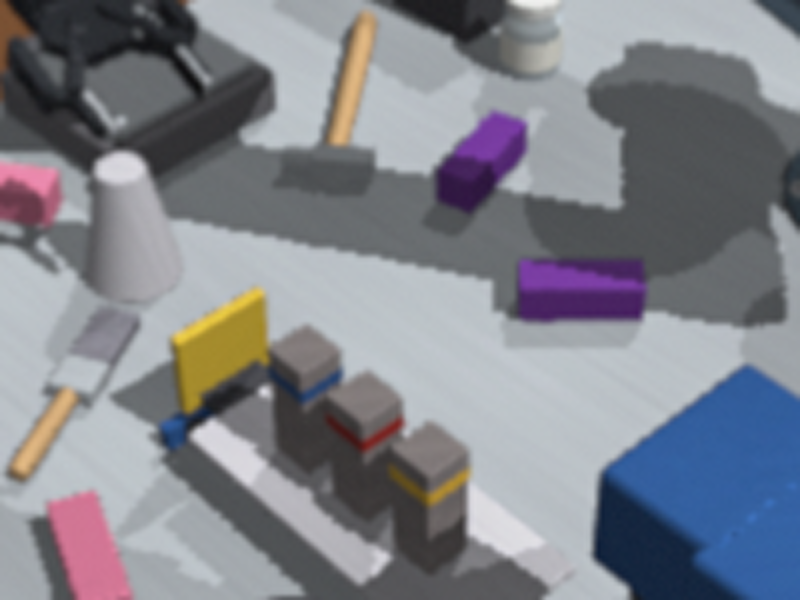

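View pics/bl9.png

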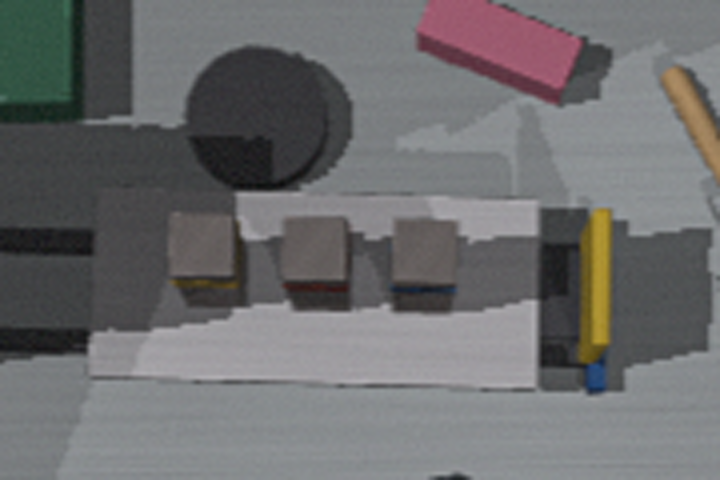

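All three stand on the deck. Before pushing, I'll check that the brick is still in the bin and that no green-banded prism was hidden by the arm.

Run:
```python
from h import *
pi,d=camera("top");cv2.imwrite("pics/full_top.png",pi[:,:,::-1])
C=cloud("top",d);hsv=cv2.cvtColor(pi,cv2.COLOR_RGB2HSV)
m=((hsv[:,:,0]<14)&(hsv[:,:,1]>90)&(hsv[:,:,2]>50));m[:240]=0;m[330:]=0;m[:,:40]=0;m[:,135:]=0
P=C[m];print(len(P),P.mean(0),P.min(0),P.max(0))
pi,d=camera("scene");cv2.imwrite("pics/full_scene.png",pi[:,:,::-1])
```

```text
794 [0.37709218 0.35745343 0.0835824 ] [ 0.33044377 -0.09787992  0.01491293] [0.42311229 0.40277211 1.25762467]
```

View pics/full_top.png

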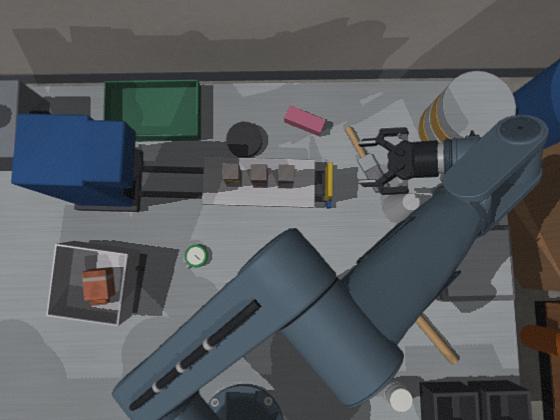

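View pics/full_scene.png

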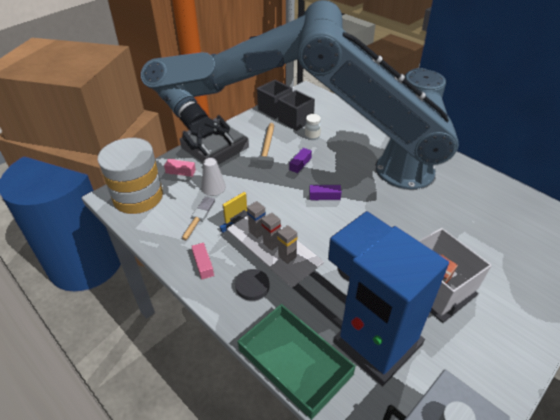

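The brick is in the bin at top (95,287), about (0.377,0.357). There is no fourth prism, and the bystanders are in place. Next I'll shut the fingers and line up behind the push plate, tilted 35° down so the wrist clears the cone.

Run:
```python
from h import *
t=np.radians(35);R=RT(np.cos(t)*DY-np.array([0,0,np.sin(t)]),DX)
to([.645,-.32,.25],R);
```

```text
row [-51.0, 7.0, -19.0] [0.006, -0.226, 0.002]
```

```bash
python3 -m jog '[[[-10,2,-5],[0,-0.05,0],0.5],[[-20,4,-10],[0,-0.1,0],0],[[-35,6,-15],[0,-0.16,0],0],[[-51,7,-19],[0,-0.226,0],0],[[-51,7,-19],[0,-0.226,0],0],[[-51,7,-19],[0,-0.226,0],0],[[-51,7,-19],[0,-0.226,0],0],[[-51,7,-19],[0,-0.226,0],0],[[-51,7,-19],[0,-0.226,0],0]]'
python3 - <<'E'
from h import *
t=np.radians(35);R=RT(np.cos(t)*DY-np.array([0,0,np.sin(t)]),DX)
print(np.round(get_obs()["q"],2));to([.644,-.31,.107],R);
E
```

```text
time_s: 39.37
eef_pos: [0.6448, -0.3197, 0.2499]
eef_rot: [-0.318, 0.64, 0.613, 0.335]
wrist_force: [-0.1, -0.6, 0.3]
opening: 0.003
[-0.87  0.91  0.8   0.71  2.11 -0.67]
row [-112.0, -2.0, 90.0] [0.005, -0.001, 0.001]
```

```bash
python3 -m jog '[[[-25,0,20],[0,0,0],0],[[-50,0,40],[0,0,0],0],[[-75,0,60],[0,0,0],0],[[-100,-2,80],[0,0,0],0],[[-112,-2,90],[0,0,0],0],[[-112,-2,90],[0,0,0],0],[[-112,-2,90],[0,0,0],0]]'
python3 - <<'E'
from h import *
pi,d=camera("scene");crop("t",pi,160,110,330,238,4.6,"p1")
t=np.radians(35);R=RT(np.cos(t)*DY-np.array([0,0,np.sin(t)]),DX)
to([.646,-.265,.107],R);print(np.round(pose()[1].inv().apply(DY),3),np.round(get_obs()["q"],2))
E
```

```text
time_s: 39.95
eef_pos: [0.6438, -0.3097, 0.1065]
eef_rot: [-0.319, 0.64, 0.613, 0.336]
wrist_force: [1.1, -0.0, 0.6]
opening: 0.001
row [25.0, -0.0, 38.0] [0.006, -0.001, 0.002]
[ 0.573 -0.004  0.819] [-0.86  1.04  0.86  0.65  1.95 -0.81]
```

View pics/p1.png

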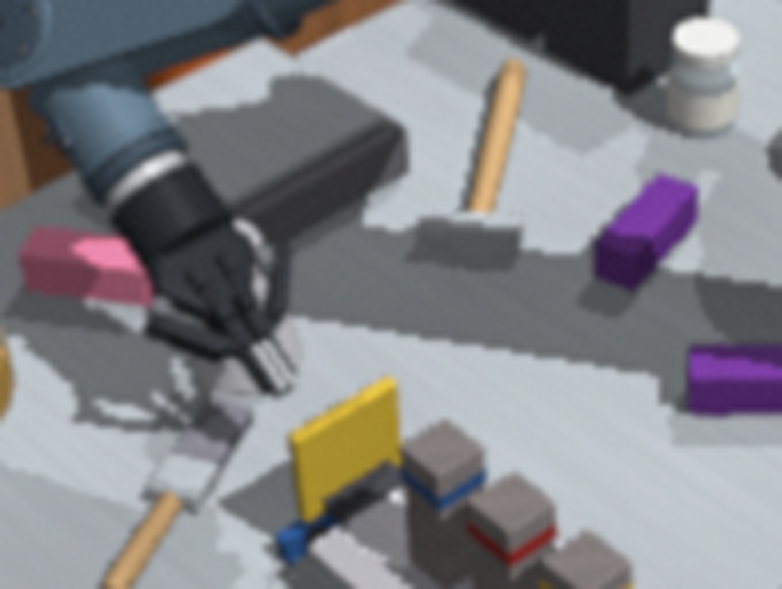

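The shut fingers are at the right height behind the plate. I'll approach gently to first contact.

```bash
python3 -m jog '[[[3,0,5],[0,0,0],0],[[7,0,10],[0,0,0],0],[[12,0,17],[0,0,0],0],[[17,0,24],[0,0,0],0],[[21,0,30],[0,0,0],0],[[24,0,34],[0,0,0],0],[[26,0,37],[0,0,0],0],[[26,0,37],[0,0,0],0]]'
python3 -m jog '[[[1.7,0,2.5],[0,0,0],0],[[3.4,0,5],[0,0,0],0],[[5,0,7.4],[0,0,0],0],[[5,0,7.4],[0,0,0],0]]'
```

```text
time_s: 40.67
eef_pos: [0.6466, -0.2641, 0.1085]
eef_rot: [-0.318, 0.64, 0.614, 0.335]
wrist_force: [-0.1, -0.4, 0.3]
opening: -0.001
time_s: 41.0
eef_pos: [0.6468, -0.2578, 0.1085]
eef_rot: [-0.316, 0.641, 0.614, 0.335]
wrist_force: [-0.8, -7.7, 0.7]
opening: 0.002
```

Contact with the plate: −7.7 N along y. I'll push at about 2 mm per row (24 mm/s).

```bash
python3 -m jog '[[[1.1,0,1.6],[0,0,0],0],[[2.3,0,3.3],[0,0,0],0],[[3.4,0,4.9],[0,0,0],0],[[4.6,0,6.6],[0,0,0],0],[[5.7,0,8.2],[0,0,0],0],[[6.9,0,9.8],[0,0,0],0],[[8,0,11.5],[0,0,0],0],[[9.2,0,13.1],[0,0,0],0],[[10.3,0,14.7],[0,0,0],0],[[11.5,0,16.4],[0,0,0],0]]'
python3 - <<'E'
from h import *
print(np.round(get_obs()["q"],2));stand(140,215)
pi,d=camera("scene");crop("t",pi,180,130,350,258,4.6,"p2")
E
```

```text
time_s: 41.83
eef_pos: [0.6475, -0.2417, 0.1086]
eef_rot: [-0.313, 0.643, 0.614, 0.334]
wrist_force: [-2.8, -13.0, 0.7]
opening: 0.001
[-0.81  0.94  1.04  0.67  1.85 -0.81]
prism 288 [0.6553 0.0307 0.1637] [39.4 40.2]
prism 284 [ 0.6515 -0.038   0.1639] [39.5 39.9]
prism 269 [ 0.6486 -0.105   0.164 ] [36.9 41.4]
plate 167 [ 0.6395 -0.2183  0.1191] ((640.707763671875, -218.44732666015625), (11.165631294250488, 87.1229476928711), 88.38890075683594)
```

View pics/p2.png

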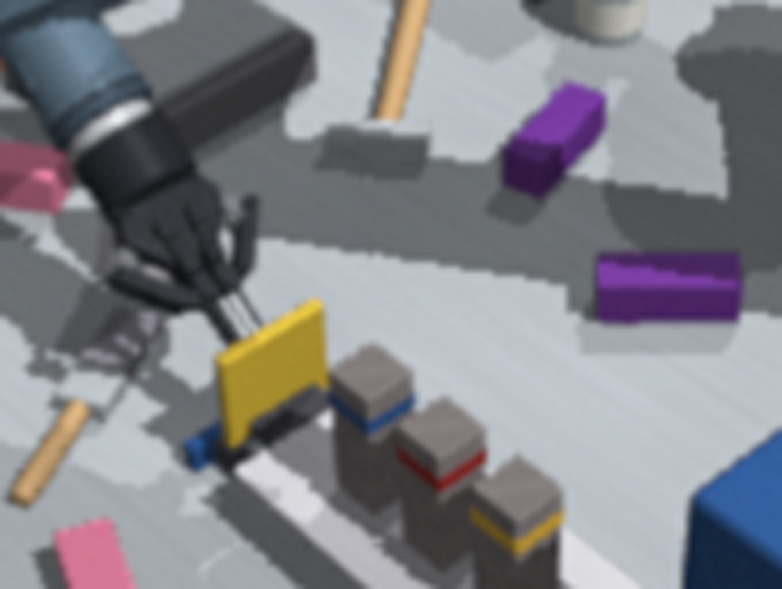

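The carriage moved about 19 mm against 13 N and all prisms are standing. I'll keep the same pace through the break-free point.

```bash
python3 -m jog '[[[1.1,0,1.6],[0,0,0],0],[[2.3,0,3.3],[0,0,0],0],[[3.4,0,4.9],[0,0,0],0],[[4.6,0,6.6],[0,0,0],0],[[5.7,0,8.2],[0,0,0],0],[[6.9,0,9.8],[0,0,0],0],[[8,0,11.5],[0,0,0],0],[[9.2,0,13.1],[0,0,0],0],[[10.3,0,14.7],[0,0,0],0],[[11.5,0,16.4],[0,0,0],0],[[12.6,0,18],[0,0,0],0],[[13.8,0,19.7],[0,0,0],0],[[14.9,0,21.3],[0,0,0],0],[[16,0,23],[0,0,0],0],[[17.2,0,24.6],[0,0,0],0]]'
python3 -m jog '[[[1.1,0,1.6],[0,0,0],0],[[2.3,0,3.3],[0,0,0],0],[[3.4,0,4.9],[0,0,0],0],[[4.6,0,6.6],[0,0,0],0],[[5.7,0,8.2],[0,0,0],0],[[6.9,0,9.8],[0,0,0],0],[[8,0,11.5],[0,0,0],0],[[9.2,0,13.1],[0,0,0],0],[[10.3,0,14.7],[0,0,0],0],[[11.5,0,16.4],[0,0,0],0]]'
python3 - <<'E'
from h import *
p,R,o=pose();print(np.round(o["q"],2),R.inv().apply(DY).round(3));stand(140,215)
E
```

```text
time_s: 43.18
eef_pos: [0.6489, -0.2115, 0.1085]
eef_rot: [-0.313, 0.643, 0.614, 0.334]
wrist_force: [-1.1, -1.4, 1.4]
opening: 0.003
time_s: 44.02
eef_pos: [0.6499, -0.1913, 0.1084]
eef_rot: [-0.313, 0.643, 0.614, 0.334]
wrist_force: [-1.6, -2.8, 1.3]
opening: -0.001
[-0.76  0.89  1.14  0.69  1.79 -0.8 ] [ 0.58  -0.009  0.814]
prism 659 [ 0.6466 -0.2482  0.1636] [ 45.9 122.7]
prism 289 [0.6579 0.0815 0.1639] [41.5 40.8]
prism 283 [0.6543 0.0126 0.1636] [40.2 41. ]
prism 284 [ 0.6515 -0.0546  0.164 ] [39.6 39.8]
plate 163 [ 0.6421 -0.1698  0.1191] ((700.53369140625, -343.36968994140625), (82.80791473388672, 408.9111022949219), 18.161500930786133)
```

It broke free, and the force fell to about 2 N. All prisms are standing. I'll continue at 2.5 mm per row (30 mm/s).

```bash
python3 -m jog '[[[1.4,0,2],[0,0,0],0],[[2.9,0,4.1],[0,0,0],0],[[4.3,0,6.1],[0,0,0],0],[[5.8,0,8.1],[0,0,0],0],[[7.2,0,10.2],[0,0,0],0],[[8.7,0,12.2],[0,0,0],0],[[10.1,0,14.3],[0,0,0],0],[[11.6,0,16.3],[0,0,0],0],[[13,0,18.3],[0,0,0],0],[[14.5,0,20.4],[0,0,0],0],[[15.9,0,22.4],[0,0,0],0],[[17.4,0,24.4],[0,0,0],0],[[18.8,0,26.5],[0,0,0],0],[[20.3,0,28.5],[0,0,0],0],[[21.7,0,30.5],[0,0,0],0],[[23.2,0,32.6],[0,0,0],0],[[24.6,0,34.6],[0,0,0],0],[[26.1,0,36.6],[0,0,0],0],[[27.5,0,38.7],[0,0,0],0],[[29,0,40.7],[0,0,0],0]]'
python3 -m jog '[[[1.4,0,2],[0,0,0],0],[[2.9,0,4.1],[0,0,0],0],[[4.3,0,6.1],[0,0,0],0],[[5.8,0,8.1],[0,0,0],0],[[7.2,0,10.2],[0,0,0],0],[[8.7,0,12.2],[0,0,0],0],[[10.1,0,14.3],[0,0,0],0],[[11.6,0,16.3],[0,0,0],0]]'
python3 - <<'E'
from h import *
p,R,o=pose();print(np.round(o["q"],2),R.inv().apply(DY).round(3));stand(140,215)
pi,d=camera("scene");crop("t",pi,210,140,380,268,4.6,"p3")
E
```

```text
time_s: 45.73
eef_pos: [0.6524, -0.1406, 0.1083]
eef_rot: [-0.314, 0.643, 0.614, 0.334]
wrist_force: [-2.0, -2.2, 0.3]
opening: -0.001
time_s: 46.4
eef_pos: [0.6533, -0.1203, 0.1083]
eef_rot: [-0.314, 0.643, 0.614, 0.334]
wrist_force: [-2.0, -2.7, 0.8]
opening: -0.003
[-0.68  0.82  1.26  0.73  1.71 -0.79] [ 0.579 -0.009  0.815]
prism 679 [ 0.6488 -0.1785  0.1639] [120.1  64.3]
prism 288 [0.6571 0.083  0.1635] [40.5 40.3]
prism 285 [0.6549 0.0159 0.1638] [39.5 41.5]
plate 143 [ 0.6431 -0.0971  0.1192] ((645.39453125, -97.70809936523438), (11.249950408935547, 86.02778625488281), 86.8609390258789)
```

View pics/p3.png

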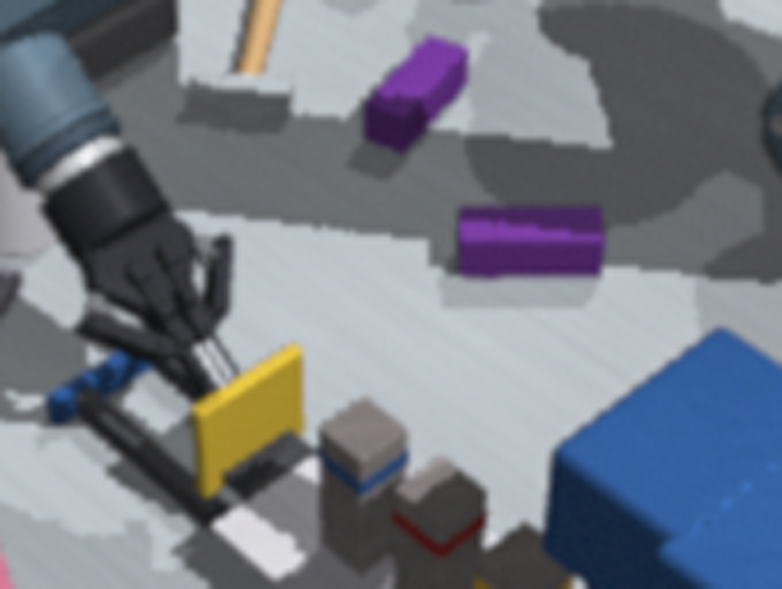

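The displacement so far is about 0.14 m, with prisms standing. For the end zone I'll go slower, 1.7 mm per row, watching the force.

```bash
python3 -m jog '[[[1,0,1.4],[0,0,0],0],[[2,0,2.8],[0,0,0],0],[[3,0,4.2],[0,0,0],0],[[4,0,5.6],[0,0,0],0],[[5,0,7],[0,0,0],0],[[6,0,8.4],[0,0,0],0],[[7,0,9.8],[0,0,0],0],[[8,0,11.2],[0,0,0],0],[[9,0,12.6],[0,0,0],0],[[10,0,14],[0,0,0],0],[[11,0,15.4],[0,0,0],0],[[12,0,16.8],[0,0,0],0],[[13,0,18.2],[0,0,0],0],[[14,0,19.6],[0,0,0],0],[[15,0,21],[0,0,0],0],[[16,0,22.4],[0,0,0],0],[[17,0,23.8],[0,0,0],0],[[18,0,25.2],[0,0,0],0]]'
python3 -m jog '[[[1,0,1.4],[0,0,0],0],[[2,0,2.8],[0,0,0],0],[[3,0,4.2],[0,0,0],0],[[4,0,5.6],[0,0,0],0]]'
```

```text
time_s: 48.0
eef_pos: [0.6551, -0.0887, 0.1084]
eef_rot: [-0.314, 0.643, 0.614, 0.335]
wrist_force: [-0.1, -2.2, -0.7]
opening: -0.002
time_s: 48.33
eef_pos: [0.6554, -0.0816, 0.1084]
eef_rot: [-0.314, 0.643, 0.614, 0.335]
wrist_force: [-1.3, -1.5, 0.1]
opening: -0.003
```

```bash
python3 -m jog '[[[1,0,1.4],[0,0,0],0],[[2,0,2.8],[0,0,0],0],[[3,0,4.2],[0,0,0],0],[[4,0,5.6],[0,0,0],0]]'
python3 -m jog '[[[1,0,1.4],[0,0,0],0],[[2,0,2.8],[0,0,0],0],[[3,0,4.2],[0,0,0],0],[[4,0,5.6],[0,0,0],0]]'
```

```text
time_s: 48.67
eef_pos: [0.6557, -0.0808, 0.1086]
eef_rot: [-0.31, 0.645, 0.614, 0.333]
wrist_force: [-10.3, -32.7, 4.7]
opening: -0.001
time_s: 49.0
eef_pos: [0.6562, -0.0807, 0.1091]
eef_rot: [-0.306, 0.647, 0.615, 0.331]
wrist_force: [-11.7, -36.3, 6.7]
opening: -0.004
```

End stop felt: the force jumped to 33–36 N with no further motion. Next I'll back off gently and check.

```bash
python3 -m jog '[[[-1.7,0,-2.5],[0,0,0],0],[[-5,0,-7],[0,0,0],0],[[-11,0,-16],[0,0,0],0],[[-20,0,-28],[0,0,0],0],[[-30,0,-45],[0,0,0],0],[[-30,0,-75],[0,0,0],0],[[-20,0,-110],[0,0,0],0],[[-10,0,-145],[0,0,0],0],[[0,0,-180],[0,0,0],0],[[0,0,-190],[0,0,0],0],[[0,0,-190],[0,0,0],0]]'
python3 - <<'E'
from h import *
p,R,o=pose();print(np.round(o["q"],2))
pi,d=stand(140,215);cv2.imwrite("pics/end_top.png",pi[:,:,::-1])
C=cloud("top",d)
pi,d=camera("scene");cv2.imwrite("pics/end_scene.png",pi[:,:,::-1]);crop("t",pi,230,150,400,278,4.6,"e1")
E
```

```text
time_s: 49.92
eef_pos: [0.647, -0.2367, 0.2245]
eef_rot: [-0.303, 0.648, 0.616, 0.331]
wrist_force: [0.5, 0.2, -0.0]
opening: 0.001
[-0.8   0.78  1.05  0.69  1.94 -0.71]
prism 234 [0.659  0.1175 0.1635] [31.4 40.6]
prism 286 [0.6558 0.0548 0.1636] [40.4 38.8]
plate 152 [ 0.6451 -0.0585  0.1191] ((648.4653930664062, -58.0119743347168), (10.342872619628906, 88.66863250732422), 89.16752624511719)
```

View pics/e1.png

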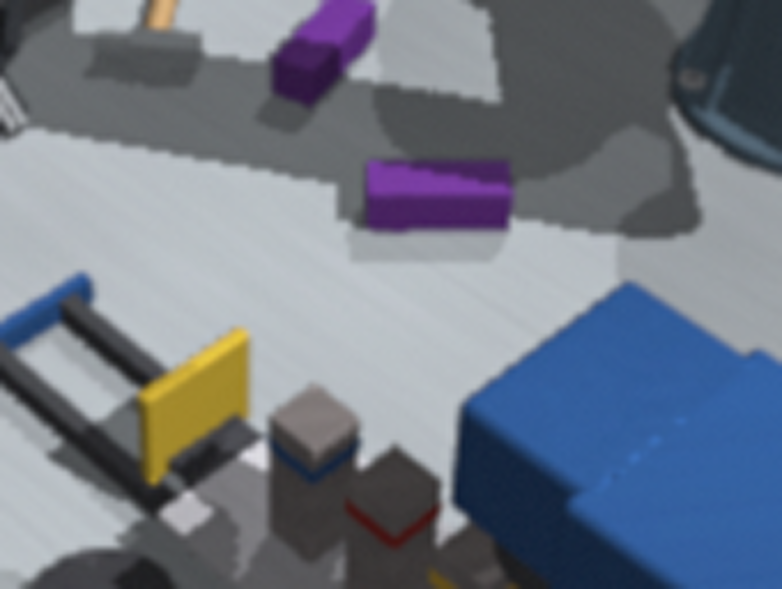

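View pics/end_top.png

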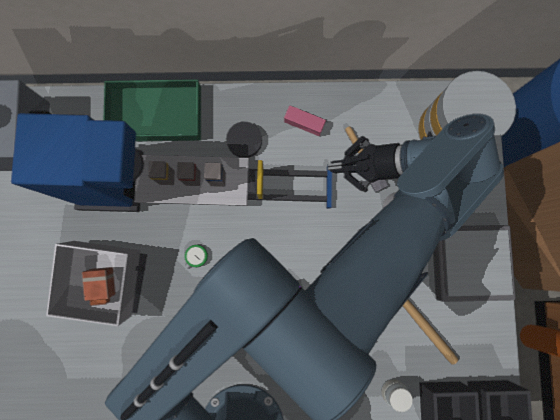

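Prisms are standing, the brick is at top (96,285), and the bystanders are unmoved. As a cross-check on travel, I'll measure the rig head's front edge, which lies 280 mm ahead of the deck centre at travel 0.

Run:
```python
from h import *
for n in("top","scene"):
    pi,d=camera(n);C=cloud(n,d);hsv=cv2.cvtColor(pi,cv2.COLOR_RGB2HSV)
    m=(hsv[:,:,0]>100)&(hsv[:,:,0]<125)&(hsv[:,:,1]>120)&(C[:,:,2]>.2)&(C[:,:,2]<.45)&(C[:,:,0]>.5)&(C[:,:,0]<.85)&(C[:,:,1]>.15)&(C[:,:,1]<.7)
    P=C[m];s=(P-[.6484,0,0])@DY;print(n,len(P),np.percentile(s,[0,.5,1,2,5]).round(4))
    z=P[:,2];
    for lo in np.arange(.22,.4,.03):
        q=s[(z>=lo)&(z<lo+.03)]
        if len(q)>20: print(round(lo,2),len(q),np.percentile(q,[1,5,50]).round(3))
```

```text
top 8919 [0.2087 0.2095 0.2097 0.2101 0.2116]
0.22 155 [0.284 0.285 0.336]
0.25 183 [0.212 0.213 0.326]
0.28 439 [0.209 0.21  0.241]
0.31 531 [0.209 0.21  0.22 ]
0.34 7520 [0.211 0.22  0.325]
scene 8395 [0.2148 0.2181 0.2197 0.2233 0.2333]
0.22 497 [0.293 0.299 0.415]
0.25 411 [0.247 0.28  0.432]
0.28 753 [0.22  0.23  0.373]
0.31 974 [0.22  0.233 0.367]
0.34 5354 [0.219 0.23  0.34 ]
```

The rig-head check puts the start travel at about 15 mm and the present travel at about 0.195 ± 0.004, which is too close to the limit to settle it. I'll touch the plate once more to confirm it sits hard against the stop and hasn't rebounded.

Run:
```python
from h import *
t=np.radians(35);R=RT(np.cos(t)*DY-np.array([0,0,np.sin(t)]),DX)
to([.654,-.13,.109],R);to([.655,-.088,.108],R)
```

```text
row [-29.0, 2.0, 148.0] [0.016, 0.022, -0.002]
row [-5.0, 0.0, 182.0] [0.016, 0.022, -0.002]
```

```bash
python3 -m jog '[[[-8,0,35],[0,0,0],0],[[-15,1,70],[0,0,0],0],[[-22,1,105],[0.01,0.02,0],0],[[-28,2,135],[0.016,0.022,0],0],[[-29,2,148],[0.016,0.022,0],0],[[-25,2,154],[0.016,0.022,0],0],[[-20,2,161],[0.016,0.022,0],0],[[-14,1,169],[0.016,0.022,0],0],[[-9,1,176],[0.016,0.022,0],0],[[-5,0,182],[0.016,0.022,0],0],[[-5,0,182],[0.016,0.022,0],0]]'
python3 -m jog '[[[1,0,1.4],[0,0,0],0],[[2,0,2.8],[0,0,0],0],[[2,0,2.8],[0,0,0],0]]'
python3 -m jog '[[[1,0,1.4],[0,0,0],0],[[1,0,1.4],[0,0,0],0]]'
python3 -m jog '[[[1,0,1.4],[0,0,0],0],[[1,0,1.4],[0,0,0],0]]'
```

```text
time_s: 51.03
eef_pos: [0.6547, -0.0869, 0.109]
eef_rot: [-0.32, 0.64, 0.614, 0.333]
wrist_force: [-0.5, -0.0, 0.1]
opening: 0.002
time_s: 51.28
eef_pos: [0.655, -0.0837, 0.1094]
eef_rot: [-0.319, 0.64, 0.614, 0.333]
wrist_force: [0.2, -0.1, 0.2]
opening: 0.002
time_s: 51.45
eef_pos: [0.6552, -0.0821, 0.1094]
eef_rot: [-0.319, 0.64, 0.614, 0.333]
wrist_force: [0.3, -0.3, -0.2]
opening: 0.003
time_s: 51.62
eef_pos: [0.6552, -0.0814, 0.1095]
eef_rot: [-0.319, 0.641, 0.614, 0.333]
wrist_force: [0.5, -2.9, 0.9]
opening: 0.002
```

```bash
python3 -m jog '[[[1,0,1.4],[0,0,0],0],[[1,0,1.4],[0,0,0],0]]'
python3 -m jog '[[[1,0,1.4],[0,0,0],0],[[1,0,1.4],[0,0,0],0]]'
python3 -m jog '[[[2,0,2.8],[0,0,0],0],[[2,0,2.8],[0,0,0],0]]'
```

```text
time_s: 51.78
eef_pos: [0.6553, -0.0813, 0.1095]
eef_rot: [-0.318, 0.641, 0.614, 0.332]
wrist_force: [-2.5, -6.7, 1.3]
opening: -0.003
time_s: 51.95
eef_pos: [0.6553, -0.0813, 0.1095]
eef_rot: [-0.317, 0.642, 0.614, 0.332]
wrist_force: [-2.9, -7.6, 1.1]
opening: -0.002
time_s: 52.12
eef_pos: [0.6553, -0.0811, 0.1095]
eef_rot: [-0.315, 0.643, 0.614, 0.331]
wrist_force: [-4.9, -12.5, 0.8]
opening: 0.001
```

The plate doesn't move at 12 N, well above the 1–3 N running drag, so it is at the stop with no rebound. I'll back off clear.

```bash
python3 -m jog '[[[-1.7,0,-2.5],[0,0,0],0],[[-5,0,-7],[0,0,0],0],[[-11,0,-16],[0,0,0],0],[[-20,0,-28],[0,0,0],0],[[-30,0,-45],[0,0,0],0],[[-30,0,-75],[0,0,0],0],[[-20,0,-110],[0,0,0],0],[[-10,0,-145],[0,0,0],0],[[0,0,-180],[0,0,0],0],[[0,0,-190],[0,0,0],0],[[0,0,-190],[0,0,0],0],[[0,0,-190],[0,0,0],0]]'
python3 - <<'E'
from h import *
pi,d=stand(140,215);crop("t",pi,100,110,360,300,3,"f0")
pi,d=camera("scene");crop("t",pi,160,130,500,330,2.3,"f1")
E
```

```text
time_s: 53.12
eef_pos: [0.6477, -0.236, 0.2196]
eef_rot: [-0.315, 0.644, 0.614, 0.331]
wrist_force: [0.5, 0.4, 0.2]
opening: 0.0
prism 238 [0.6592 0.1175 0.1637] [32.2 40.3]
prism 283 [0.6559 0.0548 0.1638] [40.8 39.2]
plate 150 [ 0.6454 -0.0585  0.119 ] ((647.980224609375, -58.04667663574219), (10.279840469360352, 87.61039733886719), 89.01009368896484)
```

View pics/f1.png

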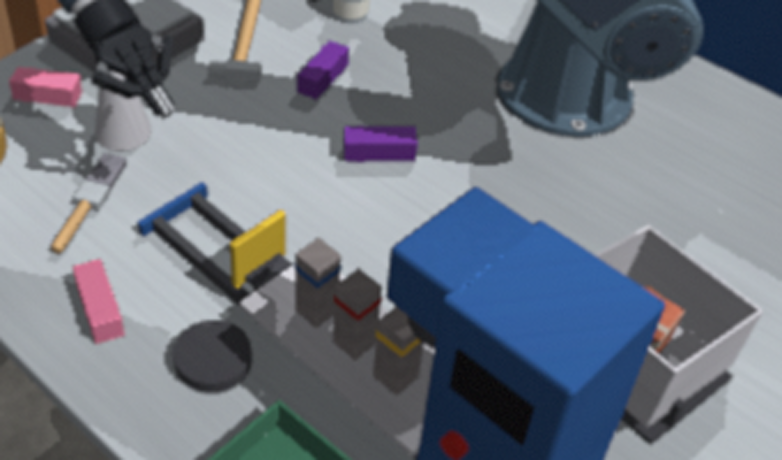

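View pics/f0.png

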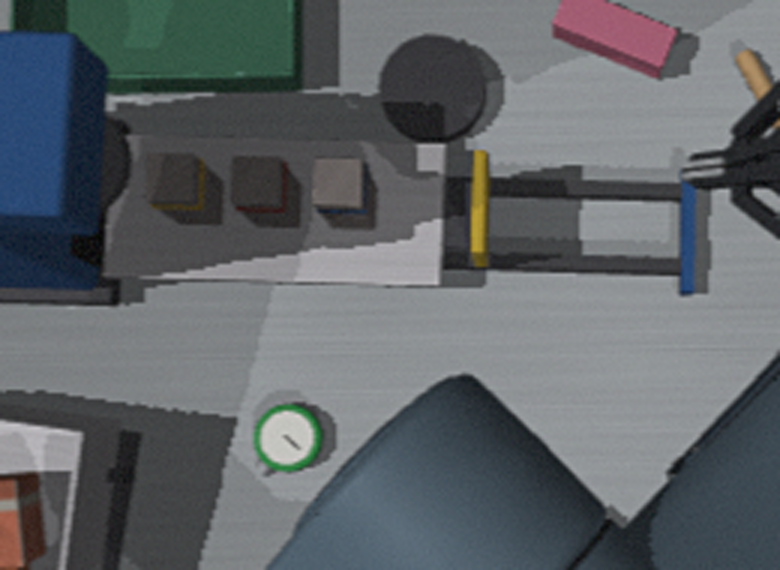

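All three prisms (blue, red, yellow) stand on the deck, the carriage is home, the brick is in the bin, and the gripper is clear at z≈0.22.

Run:
```python
from bench import *
print(hand_in())
```

```text
the job is handed in; nothing more can be done
None
```

The job is handed in at about 53 s of the 210 s limit; no verdict is reported.

- **Brick:** I put it in the galvanised bin, and in the last pictures it is still there.
- **Prisms:** Only the blue, red and yellow prisms were present; I found no green one. I stood all three on the deck while the carriage was parked outside. They are still upright after the push, with tops at about 164 mm, as expected. The depth count for the yellow one fell short at the end, in the rig's shadow, so I confirmed that one by eye.
- **Carriage:** I pushed it slowly, about 20–30 mm/s. It held back with about 13 N, broke free, and ran at about 2 N to a hard stop (over 30 N, no further motion). A second gentle touch met an immovable plate at the same place.
- **Bystanders and gripper:** The stopwatch, disc, cone and brush look unmoved. The gripper ended clear of everything.

**One check not conclusive:** camera geometry puts the final travel at 0.195 ± 0.004 m, right at the 0.195 m limit. I relied on feeling the end stop as proof that the carriage is home.

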